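# Load wound coils onto the bent rod of a varnishing stand

## Robot

A 6-joint arm with a two-finger parallel gripper is mounted at the origin on the work surface. World frame = base frame: x ahead of the robot, y to its left, z up, the work surface at z = 0. Lengths are in m, angles in rad, forces in N, time in s.
With the tool pointing down it reaches from about 0.35 to 0.775 m from the base axis. Payload 5.5 kg.
Tool frame: the origin (TCP) lies where the fingers leave the gripper's body, on its centre line; the fingertips stand 73 mm ahead of it and the grasp point (between the pads) lies 54 mm ahead of it; z points along the fingers, y is the direction in which the jaws open and shut (so a half turn about z gives the same grasp; the last joint's range is limited). The gripper opens to 85 mm and grips with 20 to 120 N. Pads are 22 mm wide; open, the fingers measure 114 mm over their backs; the gripper's body (76 mm by 85 mm) begins 54 mm behind the grasp point. The pads swing forward as they close: fully open they stand 13 mm farther back than shut.
Start: joints at [1.035, 0.313, 0.046, 1.304, 0, 1.431], TCP at [0.222, 0.531, 0.304] pointing down, gripper open.
Joint ranges: [-2.76, 2.76], [-0.86, 1.69], [-1.03, 1.26], [-2.2, 2.34], [-1.47, 1.5], [-3.14, 3.14]. Speed limits (rad/s): [2.57, 2.57, 3.14, 3.14, 3.14, 3.14].

## Interface

Orientations are given as a unit quaternion [w, x, y, z].
In Python, from workcell import env, read_camera, job, cut_out gives the robot as it stands.
- The arm moves only by the tool servo_tool, never from a script. Its argument "deltas" is a list of rows, each an object of numbers: "dx", "dy", "dz": the shift along the world's x, y, z in mm; "rx", "ry", "rz": the turn, a rotation vector about the world's x, y, z in rad; "fingers": the closure, from -1 (fully open) to 1 (shut). A call has 1 to 8 rows; each row shifts and turns the commanded pose from where the row before left it; what a row does not reach is not made up. A row lasts 1/10 s, in which the tool goes at most 50 mm and 8.59 degrees, less where a joint would pass 70% of its speed; a pose out of reach is approached as far as the arm can. A call is refused whole if a number of a shift passes 50 or a number of a turn 0.15, either way. A call with a gripper value outside its range is refused whole. The fingers move at their own pace and stop on an object; "newtons" is the grip in N (left out, the last holds). Time passes only in rows, so rows that do not move let the fingers close. It gives the time, the measured TCP pose, the force and the opening at its end, in the units of the state.
- env.get_state(): the state, without advancing time (a new reading comes with each control period).
- read_camera(name): name is "side" or "top" or "wrist"; returns a dict with "img" (400x640x3 uint8, red, green, blue), "intrinsics" (3x3 intrinsics, pixels), "extrinsics" (4x4, takes a point from camera to world coordinates); the wrist camera has in their place "hand_eye" (4x4, takes a point from camera to tool coordinates, whose origin is the TCP and whose axes are the flange's). Camera axes: x right, y down, z forward; pixel columns grow to the right and rows downward; lengths in m; the calibration is good to about 2 mm. The wrist camera is an equidistant fisheye: a pixel r from the principal point sees the ray r / f radians off the axis. A picture is of the moment at which its call begins: read the wrist's pose just before it. There is no depth.
- job.hand_in(): hands the job in, once; it reports no verdict.
Trained networks look in the newest picture that a camera, given by its name, has taken for a name from the list of things; names that differ only in an ending like _2 or _b are one class to them, and where a whole thing is asked for, a point or a joint stands for the part that bears it (a point fixed in the world has none). Each returns a list of dicts, best first, with "confidence" (0 to 1); they miss things now and then, are a little off and sometimes report something else, mostly with a low value. They report only what shows in the picture. A call takes as long as a camera call. They do not tell look-alikes from the thing itself.
- cut_out(target, camera): "region" (400x640 bool, what is visible of it) and "extent" ([left, top, right, bottom] in pixels, round what is visible of it).
The state is a dict: "clock": time; "joint_pos": joint angles; "qvel": joint speeds; "tau": joint torques, N m; "tcp_pos": TCP position; "orientation": TCP orientation; "wrist_force": force on the tool from outside, world axes, zero at the start; "ft_torque": the same for the moment, N m; "finger_gap": finger opening in m.
Only numpy, scipy, OpenCV 4.12 (cv2) and the standard library are available. Lean on these libraries where they do the work, as an engineer would, in place of code of your own. Each camera call takes 0.05 s, during which the arm holds its last target. There are 200 camera calls.

## Task

Get the varnishing stand ready for the oven: swing its keeper bar right over, open and clear of the rod, thread every wound coil lying on the bench over the upturned end of the rod and round the bend onto the level run inside the keeper, then swing the keeper bar shut again until it rests fully home in its catch. Leave the other things on the bench where they are.

Things in the scene. Friction and masses are not known exactly. Their poses are not given: they have to be found in the camera images.
- stand: blue steel stand, fixed to the bench, placed differently each time. Origin under its base plate; x runs along the rod to its free end, z up; mm here. Base 300 x 90 x 10 (x -160 to 140), cross foot 40 x 170 x 10 at x 90. Post 24 square at x -140, top z 136, carries a steel rod 12 in diameter at z 120, y 0, level to x 105, then bent up 40 degrees (centreline radius 60), then straight for 45
- rod_run_start (a point): on the rod's centreline at the face of the round stop collar (diameter 40), where the level run begins: stand x -120, z 120. Coils belong on the run from here to the keeper bar, whose inner face is at stand x 85: room for four and 21 to spare. Earlier coils can be pushed along by later ones
- rod_bend (a point): on the rod's centreline where the level run ends and the upward bend begins: stand x 105, z 120. The bend ends at stand x 143.6, z 134.0
- rod_tip (a point): free end of the rod's centreline: stand x 178.0, z 163.0, pointing outward and 40 degrees up; its rounded end reaches 6 mm further
- catch (a point): where the centre of the keeper bar lies in the catch fork when shut: stand x 90, y 62, z 136. The fork is open upward, its top at z 146, on a 12 mm post
- keeper (a joint): hinge of the keeper bar, rad. 0 = shut, level across and just above the rod, in its catch fork; grows as the free end swings up and over to the far side of the hinge (about the stand's x axis); stop at 2.3 = fully open. Stiff hinge (about 0.16 N m): the bar stays where it is left
- keeper_grip (a point): centre of the red grip at the bar's free end, 152 from the hinge axis; grip 40 long along the bar, 14 x 14 thick; shut, its inner end lies 2 mm outside the catch fork. The bar is 10 x 10. Own y axis points along the bar away from the hinge, x along the hinge axis
- keeper_hinge (a point): middle of the hinge axis: stand x 90, y -62, z 136, on a 12 mm post; hinge cheeks reach z 146
- coil1_c (a point): centre of a wound coil: square bobbin 46 long, two black flanges 56 x 56 x 4 at its ends, between them a copper winding 46 x 46, 38 long; a square bore 26 x 26 right through along its own x axis. 0.28 kg. It lies on flat edges of the flanges, bore level, centre 28 above the bench. Two to four of the four coils are there. Hung on the rod, its centre is 7 below the rod's
- coil2_c (a point): centre of a coil like coil1, with white flanges
- coil3_c (a point): centre of a coil like coil1, with black flanges
- coil4_c (a point): centre of a coil like coil1, with white flanges
- meter: black and orange multimeter lying flat, 190 x 90 x 42, to be left alone; origin under its centre
- reel_copper: upright reel of copper wire, diameter 90, 100 high, to be left alone; origin under its centre
- reel_red: upright reel of amber-red wire, diameter 90, 100 high, to be left alone; origin under its centre
- tape: roll of yellow tape lying flat, diameter 100, 24 high, to be left alone; origin under its centre
- screwdriver: screwdriver with a red handle lying on the bench, about 200 long along its own x axis, to be left alone
- thinner: brown glass bottle, diameter 60, 150 high, to be left alone; origin under its centre
- tag_tray: blue open tray of tags, 100 x 140 x 35, to be left alone; origin under its centre
Not all that is in view belongs to the job. Leave any turquoise look-alike of the part that bears coil2_c alone. Leave any blue look-alike of the part that bears coil1_c alone.

How it is judged:
On the way, in this order (a step that is already met when the one before it is completed fails the run):
1. the keeper bar has been swung open (more than 1.2 rad) (value of joint keeper above 1.2 rad), for 0.2 s.
2. every coil present is threaded on the level run of the rod, inside the keeper, while the keeper is still open (x of coil1_c in the frame of stand between -0.12 and 0.067 m and y of coil1_c in the frame of stand between -0.013 and 0.013 m and z of coil1_c in the frame of stand between 0.104 and 0.13 m and x of coil2_c in the frame of stand between -0.12 and 0.067 m and y of coil2_c in the frame of stand between -0.013 and 0.013 m and z of coil2_c in the frame of stand between 0.104 and 0.13 m and x of coil3_c in the frame of stand between -0.12 and 0.067 m and y of coil3_c in the frame of stand between -0.013 and 0.013 m and z of coil3_c in the frame of stand between 0.104 and 0.13 m and x of coil4_c in the frame of stand between -0.12 and 0.067 m and y of coil4_c in the frame of stand between -0.013 and 0.013 m and z of coil4_c in the frame of stand between 0.104 and 0.13 m and value of joint keeper above 0.3 rad), for 0.2 s.
At the end, for the whole second after the job is handed in: Every coil present hangs on the level run of the rod, at rest, its centre between the stop collar and 23 mm inside the keeper bar's centre (stand x from -120 to 67 mm) and within 13 mm sideways of the rod, 16 mm below to 10 mm above it, and the keeper bar is shut in its catch (less than 0.06 rad) (x of coil1_c in the frame of stand between -0.12 and 0.067 m and y of coil1_c in the frame of stand between -0.013 and 0.013 m and z of coil1_c in the frame of stand between 0.104 and 0.13 m and x of coil2_c in the frame of stand between -0.12 and 0.067 m and y of coil2_c in the frame of stand between -0.013 and 0.013 m and z of coil2_c in the frame of stand between 0.104 and 0.13 m and x of coil3_c in the frame of stand between -0.12 and 0.067 m and y of coil3_c in the frame of stand between -0.013 and 0.013 m and z of coil3_c in the frame of stand between 0.104 and 0.13 m and x of coil4_c in the frame of stand between -0.12 and 0.067 m and y of coil4_c in the frame of stand between -0.013 and 0.013 m and z of coil4_c in the frame of stand between 0.104 and 0.13 m and value of joint keeper below 0.06 rad and linear speed of each of coil1, coil2, coil3, coil4 below 0.03 m/s); the robot touches nothing.
It fails at once if a bystander (meter, reels, tape, screwdriver, bottle, tray) is moved more than 4 cm (distance of any of meter, reel_copper, reel_red, tape, screwdriver, thinner, tag_tray from where it was at the start of the episode above 0.04 m).
Of coil1, coil2, coil3, coil4 only 2 to 4 are there at a start; the rules pass over those that are not, and their reading is None.
At some moment in a run one of coil1, coil2, coil3, coil4 may be knocked a few centimetres aside while the robot is not near it.
It also fails if it takes over 210 s, if anything falls off the work surface, if the arm or the gripper's body presses on something with over 40 N, if the wrist force passes 120 N, or if a joint passes its speed limit or range.

## Working session

There is one attempt and no reset: what is moved stays moved. The work goes in short steps, Python scripts to look and compute and a tool call to move; the robot and the scene stay as the last step left them, time stands still between calls to the robot, and variables do not carry over. Pictures are saved under pics/ and viewed, about 12 in all and at most 16, crops included, and the job is handed in when it is done.

Besides the shell and the picture viewer there is one more tool, called after "Emit:" as name([rows], argument=value, ...), one row to a line, values as JSON. servo_tool: Moves the arm, as the interface text tells. Its arguments: {"type":"object","properties":{"deltas":{"type":"array"},"newtons":{"type":"number"}},"required":["deltas"]}

```bash
ls; mkdir -p pics; python3 - <<'E'
from workcell import env, read_camera, job, cut_out
import cv2,numpy as np
s=env.get_state(); print({k:np.round(v,3).tolist() for k,v in s.items()})
for c in ("side","top"):
    r=read_camera(c); cv2.imwrite(f"pics/{c}0.png",r["img"][:,:,::-1]); print(c,np.round(r["intrinsics"],1).tolist(),np.round(r["extrinsics"],4).tolist())
    for n in ("stand","keeper_grip","coil1_c","coil2_c"):
        for d in cut_out(n,c): print(n,round(d["confidence"],2),d["extent"],d["region"].sum())
E
```

```text
pics
{'clock': 0.0, 'joint_pos': [1.035, 0.314, 0.045, 1.304, 0.0, 1.431], 'qvel': [0.001, -0.001, 0.002, -0.0, 0.001, 0.0], 'tau': [0.001, -48.063, 29.853, 0.019, -0.0, -0.0], 'tcp_pos': [0.221, 0.53, 0.303], 'orientation': [-0.0, 0.197, 0.98, -0.001], 'wrist_force': [-0.665, 0.392, -0.519], 'ft_torque': [-0.045, -0.021, -0.039], 'finger_gap': 0.085}
side [[477.7, 0.0, 330.9], [0.0, 477.7, 200.9], [0.0, 0.0, 1.0]] [[-0.9992, -0.0327, 0.0211, 0.541], [-0.0385, 0.7486, -0.662, 0.9132], [0.0059, -0.6623, -0.7493, 1.1515], [0.0, 0.0, 0.0, 1.0]]
stand 0.84 [283.6, 145.7, 348.2, 271.2] 3352
keeper_grip 0.66 [281.8, 168.5, 341.0, 177.4] 278
coil1_c 0.64 [373.3, 117.7, 389.9, 139.7] 277
coil1_c 0.62 [338.1, 121.0, 359.4, 146.0] 332
coil2_c 0.71 [373.5, 247.5, 394.6, 270.9] 418
coil2_c 0.65 [388.3, 274.7, 410.9, 302.7] 522
coil2_c 0.44 [275.0, 354.7, 317.9, 400.0] 1881
top [[389.6, 0.0, 318.1], [0.0, 389.6, 202.6], [0.0, 0.0, 1.0]] [[0.0255, -0.9942, 0.1046, 0.4547], [-0.9997, -0.0253, 0.0036, 0.0146], [-0.0009, -0.1047, -0.9945, 1.3765], [0.0, 0.0, 0.0, 1.0]]
stand 0.94 [281.5, 167.0, 381.4, 229.0] 2386
keeper_grip 0.77 [349.3, 163.3, 360.5, 219.3] 212
coil1_c 0.65 [440.3, 253.6, 465.2, 276.0] 309
coil1_c 0.55 [428.1, 220.2, 448.6, 241.1] 301
coil2_c 0.78 [279.8, 247.0, 292.1, 263.6] 251
coil2_c 0.59 [247.6, 260.9, 264.9, 276.6] 280
```

```bash
python3 - <<'E'
import cv2,numpy as np
a=cv2.imread("pics/side0.png");b=cv2.imread("pics/top0.png")
cv2.imwrite("pics/s0.png",cv2.resize(a,(800,500),interpolation=cv2.INTER_CUBIC))
cv2.imwrite("pics/t0.png",cv2.resize(b[130:310,230:480],(800,576),interpolation=cv2.INTER_CUBIC))
E
```

```text
(no output)
```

View pics/s0.png

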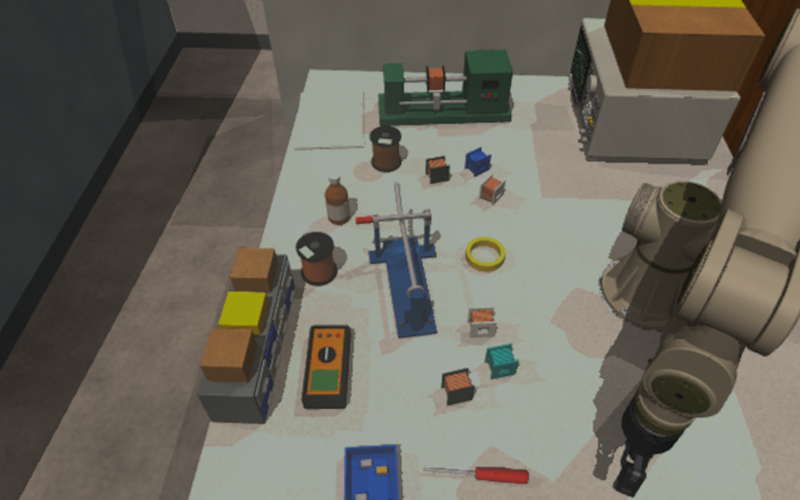

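View pics/t0.png

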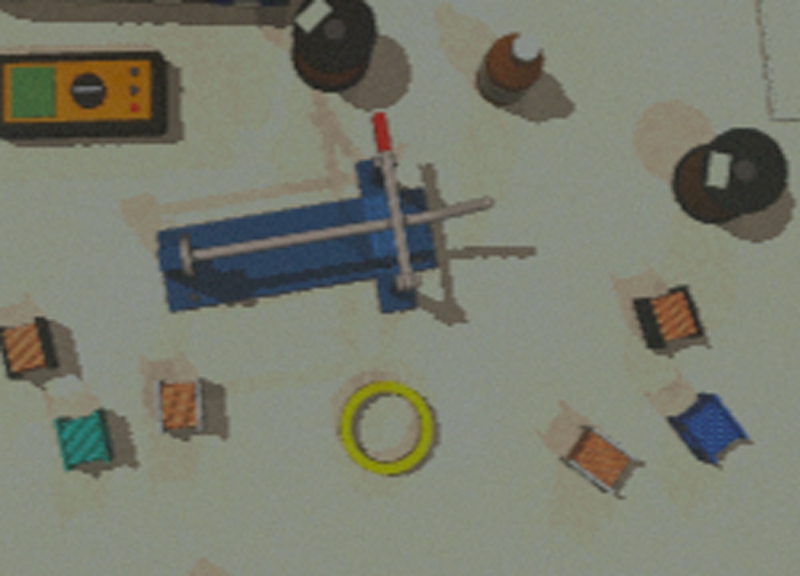

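Coils for the job (side view pixels): black at (458,385) and (437,169), white at (482,321) and (492,189). The look-alikes to leave are turquoise (502,360) and blue (478,160). The wire reels, copper-coloured, are upright and larger. The keeper's red grip is on the far side.

```bash
cat > h.py <<'E'
from workcell import env, read_camera, job, cut_out
import cv2, numpy as np
from scipy.spatial.transform import Rotation as R
from scipy.optimize import least_squares
def T_tool(s=None):
    s=s or env.get_state(); q=s["orientation"]; T=np.eye(4)
    T[:3,:3]=R.from_quat([q[1],q[2],q[3],q[0]]).as_matrix(); T[:3,3]=s["tcp_pos"]; return T
def cam(name):
    T=T_tool(); r=read_camera(name); 
    r["E"]=T@np.array(r["hand_eye"]) if name=="wrist" else np.array(r["extrinsics"]); r["fish"]=name=="wrist"; return r
def proj(P,r):
    P=np.atleast_2d(P); p=(P-r["E"][:3,3])@r["E"][:3,:3]; K=np.array(r["intrinsics"])
    if r["fish"]:
        rho=np.hypot(p[:,0],p[:,1]); th=np.arctan2(rho,p[:,2]); d=p[:,:2]*(th/np.maximum(rho,1e-9))[:,None]
    else: d=p[:,:2]/p[:,2:]
    return d*[K[0,0],K[1,1]]+K[:2,2]
def ray(uv,r):
    K=np.array(r["intrinsics"]); d=(np.atleast_2d(uv)-K[:2,2])/[K[0,0],K[1,1]]
    if r["fish"]:
        th=np.hypot(*d.T); v=np.c_[d*(np.sin(th)/np.maximum(th,1e-9))[:,None],np.cos(th)]
    else: v=np.c_[d,np.ones(len(d))]
    return v@r["E"][:3,:3].T
def onz(uv,r,z):
    v=ray(uv,r); o=r["E"][:3,3]; return o+v*((z-o[2])/v[:,2])[:,None]
def S2W(p,st):
    p=np.atleast_2d(np.array(p,float))/1000; c,s=np.cos(st[2]),np.sin(st[2])
    return np.c_[st[0]+c*p[:,0]-s*p[:,1], st[1]+s*p[:,0]+c*p[:,1], p[:,2]]
def fit(obs,x0):
    f=lambda x:np.concatenate([(proj(S2W(P,x),r)-uv).ravel() for r,P,uv in obs])
    o=least_squares(f,x0,loss="soft_l1"); return o.x,f(o.x).reshape(-1,2)
E
python3 - <<'E'
from h import *
t=cam("top"); s=cam("side"); print("rem")
P=[(182,0,166),(90,90,136),(90,-62,136),(-160,45,10),(-160,-45,10),(70,85,10),(110,-85,10),(70,-85,10)]
u=np.array([(490,203),(381,132),(404,282),(158,232),(168,311),(359,163),(416,308),(383,313)])/3.2+[230,130]
P2=[(182,0,166),(90,90,136),(90,-62,136)]; u2=np.array([(398,185),(364,219),(430,214)])/1.25
st,res=fit([(t,P,u),(s,P2,u2)],[0.5,0.05,-1.5]); print(st,np.round(res,1).tolist())
np.save("st.npy",st)
for n,p in dict(grip=(90,90,136),hinge=(90,-62,136),tip=(178,0,163),open=(90,-164,249)).items(): print(n,S2W(p,st).round(3))
c=np.array([(28,345),(180,405),(600,460),(668,318)])/3.2+[230,130]
print("coils",onz(c,t,0.05).round(3).tolist())
w=cam("wrist"); print(np.round(w["intrinsics"],1).tolist(),np.round(w["hand_eye"],3).tolist())
E
```

```text
rem
[ 0.5823846  -0.0065596  -1.38544449] [[0.5, 0.0], [-0.0, 0.6], [0.8, 0.2], [-0.8, -0.6], [-0.1, -0.0], [-1.2, -0.3], [0.2, -0.1], [-0.7, 0.2], [-0.1, -3.2], [1.2, 0.6], [-1.1, -0.5]]
grip [[ 0.687 -0.078  0.136]]
hinge [[ 0.538 -0.106  0.136]]
tip [[ 0.615 -0.182  0.163]]
open [[ 0.438 -0.125  0.249]]
coils [[0.467, 0.285, 0.05], [0.408, 0.122, 0.05], [0.362, -0.321, 0.05], [0.513, -0.393, 0.05]]
[[309.7, 0.0, 321.6], [0.0, 309.7, 200.9], [0.0, 0.0, 1.0]] [[-0.001, -0.948, -0.318, 0.081], [1.0, -0.001, 0.0, -0.0], [-0.001, -0.318, 0.948, -0.071], [0.0, 0.0, 0.0, 1.0]]
```

Emit:
servo_tool([
  {"dx": 21,"dy": -27.5,"rz": 0.0267},
  {"dx": 21,"dy": -27.5,"rz": 0.0267},
  {"dx": 21,"dy": -27.5,"rz": 0.0267},
  {"dx": 21,"dy": -27.5,"rz": 0.0267},
  {"dx": 21,"dy": -27.5,"rz": 0.0267},
  {"dx": 21,"dy": -27.5,"rz": 0.0267},
  {"dx": 21,"dy": -27.5,"rz": 0.0267},
  {"dx": 21,"dy": -27.5,"rz": 0.0267},
])

```text
invalid input at $.deltas[0]: expected keys dx, dy, dz, rx, ry, rz, fingers
```

Emit:
servo_tool([
  {"dx": 21,"dy": -27.5,"rz": 0.0267},
  {"dx": 21,"dy": -27.5,"rz": 0.0267},
  {"dx": 21,"dy": -27.5,"rz": 0.0267},
  {"dx": 21,"dy": -27.5,"rz": 0.0267},
  {"dx": 21,"dy": -27.5,"rz": 0.0267},
  {"dx": 21,"dy": -27.5,"rz": 0.0267},
  {"dx": 0,"dy": -27.5,"rz": 0.0267},
  {"dx": 0,"dy": -27.5,"rz": 0.0267},
])

```text
invalid input at $.deltas[0]: expected keys dx, dy, dz, rx, ry, rz, fingers
```

Emit:
servo_tool([
  {"dx": 21,"dy": -27.5,"rz": 0.0267},
  {"dx": 21,"dy": -27.5,"rz": 0.0267},
  {"dx": 21,"dy": -27.5,"rz": 0.0267},
  {"dx": 21,"dy": -27.5,"rz": 0.0267},
  {"dx": 21,"dy": -27.5,"rz": 0.0267},
  {"dx": 21,"dy": -27.5,"rz": 0.0267},
  {},
])

```text
invalid input at $.deltas[0]: expected keys dx, dy, dz, rx, ry, rz, fingers
```

```bash
python3 - <<'E'
from h import *
print(T_tool().round(3).tolist())
w=cam("wrist"); cv2.imwrite("pics/w1.png",cv2.resize(w["img"][:,:,::-1],(800,500),interpolation=cv2.INTER_CUBIC))
st=np.load("st.npy")
for n,p in dict(grip=(90,90,136),hinge=(90,-62,136),tip=(182,0,166),coll=(-120,0,120),c1=(70,85,10),c2=(110,85,10),c3=(140,45,10),c4=(140,-45,10),gout=(90,110,143)).items(): print(n,(proj(S2W(p,st),w)*1.25).round(0))
E
```

```text
[[-0.923, 0.386, 0.0, 0.222], [0.386, 0.923, 0.0, 0.531], [-0.0, 0.0, -1.0, 0.304], [0.0, 0.0, 0.0, 1.0]]
grip [[200. 586.]]
hinge [[136. 544.]]
tip [[136. 574.]]
coll [[231. 549.]]
c1 [[221. 535.]]
c2 [[210. 537.]]
c3 [[189. 528.]]
c4 [[156. 503.]]
gout [[207. 593.]]
```

View pics/w1.png

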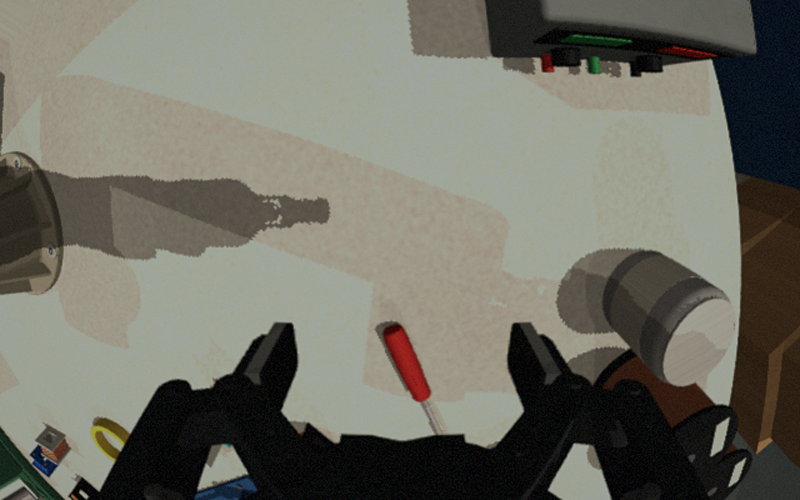

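The moves were refused because every key has to be given. The picture shows only the start position, with the screwdriver at (410,360) below the open fingers. I'll redo the move.

Emit:
servo_tool([
  {"dx": 21,"dy": -27.5,"dz": 2,"rx": 0,"ry": 0,"rz": 0.0267,"fingers": -1},
  {"dx": 21,"dy": -27.5,"dz": 2,"rx": 0,"ry": 0,"rz": 0.0267,"fingers": -1},
  {"dx": 21,"dy": -27.5,"dz": 2,"rx": 0,"ry": 0,"rz": 0.0267,"fingers": -1},
  {"dx": 21,"dy": -27.5,"dz": 2,"rx": 0,"ry": 0,"rz": 0.0267,"fingers": -1},
  {"dx": 21,"dy": -27.5,"dz": 2,"rx": 0,"ry": 0,"rz": 0.0267,"fingers": -1},
  {"dx": 21,"dy": -27.5,"dz": 2,"rx": 0,"ry": 0,"rz": 0.0267,"fingers": -1},
  {"dx": 21,"dy": -27.5,"dz": 2,"rx": 0,"ry": 0,"rz": 0.0267,"fingers": -1},
  {"dx": 21,"dy": -27.5,"dz": 2,"rx": 0,"ry": 0,"rz": 0.0267,"fingers": -1},
])

```text
clock: 1.5
tcp_pos: [0.3904, 0.3094, 0.3202]
orientation: [0.0, 0.09, 0.996, 0.0]
wrist_force: [0.2, 1.5, 0.5]
finger_gap: 0.0854
```

Emit:
servo_tool([
  {"dx": 21,"dy": -27.5,"dz": 0,"rx": 0,"ry": 0,"rz": 0.0267,"fingers": -1},
  {"dx": 21,"dy": -27.5,"dz": 0,"rx": 0,"ry": 0,"rz": 0.0267,"fingers": -1},
  {"dx": 21,"dy": -27.5,"dz": 0,"rx": 0,"ry": 0,"rz": 0.0267,"fingers": -1},
  {"dx": 21,"dy": -27.5,"dz": 0,"rx": 0,"ry": 0,"rz": 0.0267,"fingers": -1},
  {"dx": 21,"dy": -27.5,"dz": 0,"rx": 0,"ry": 0,"rz": 0.0267,"fingers": -1},
  {"dx": 21,"dy": -27.5,"dz": 0,"rx": 0,"ry": 0,"rz": 0.0267,"fingers": -1},
  {"dx": 21,"dy": -27.5,"dz": 0,"rx": 0,"ry": 0,"rz": 0.0267,"fingers": -1},
  {"dx": 21,"dy": -27.5,"dz": 0,"rx": 0,"ry": 0,"rz": 0.0267,"fingers": -1},
])

```text
clock: 2.3
tcp_pos: [0.5585, 0.0893, 0.3201]
orientation: [0.0, -0.016, 1.0, 0.0]
wrist_force: [0.3, 1.0, -0.9]
finger_gap: 0.0854
```

Emit:
servo_tool([
  {"dx": 21,"dy": -27.5,"dz": 0,"rx": 0,"ry": 0,"rz": 0.0267,"fingers": -1},
  {"dx": 21,"dy": -27.5,"dz": 0,"rx": 0,"ry": 0,"rz": 0.0267,"fingers": -1},
  {"dx": 21,"dy": -27.5,"dz": 0,"rx": 0,"ry": 0,"rz": 0.0267,"fingers": -1},
  {"dx": 21,"dy": -27.5,"dz": 0,"rx": 0,"ry": 0,"rz": 0.0267,"fingers": -1},
  {"dx": 21,"dy": -27.5,"dz": 0,"rx": 0,"ry": 0,"rz": 0.0267,"fingers": -1},
  {"dx": 21,"dy": -27.5,"dz": 0,"rx": 0,"ry": 0,"rz": 0.0267,"fingers": -1},
  {"dx": 0,"dy": 0,"dz": 0,"rx": 0,"ry": 0,"rz": 0,"fingers": -1},
  {"dx": 0,"dy": 0,"dz": 0,"rx": 0,"ry": 0,"rz": 0,"fingers": -1},
])

```text
clock: 3.1
tcp_pos: [0.6838, -0.0751, 0.319]
orientation: [-0.001, -0.095, 0.995, 0.0]
wrist_force: [0.3, 1.0, -0.3]
finger_gap: 0.0849
```

```bash
python3 - <<'E'
from h import *
print(T_tool().round(3).tolist(), env.get_state()["joint_pos"])
w=cam("wrist"); im=cv2.resize(w["img"][:,:,::-1],(800,500),interpolation=cv2.INTER_CUBIC)
st=np.load("st.npy")
for n,p in dict(grip=(90,90,136),hinge=(90,-62,136),tip=(182,0,166),coll=(-120,0,120),c1=(70,85,10),c2=(110,85,10),c3=(140,45,10),c4=(140,-45,10),gin=(90,70,143),gout=(90,110,143),bend=(105,0,120)).items():
    q=(proj(S2W(p,st),w)*1.25)[0]; print(n,q.round()); cv2.circle(im,tuple(int(v) for v in q),3,(0,255,0),1) if abs(q).max()<2000 else 0
cv2.imwrite("pics/w2.png",im)
E
```

```text
[[-0.982, -0.189, -0.001, 0.684], [-0.189, 0.982, 0.001, -0.075], [0.001, 0.001, -1.0, 0.319], [0.0, 0.0, 0.0, 1.0]] [-2.26139039e-01  5.49220079e-01  4.42431362e-01  1.46553126e+00
  3.43488028e-04 -4.16068976e-01]
grip [397. 250.]
hinge [397.  25.]
tip [243. 123.]
coll [659. 139.]
c1 [418. 206.]
c2 [378. 206.]
c3 [347. 166.]
c4 [347.  76.]
gin [396. 225.]
gout [396. 281.]
bend [375. 118.]
```

View pics/w2.png

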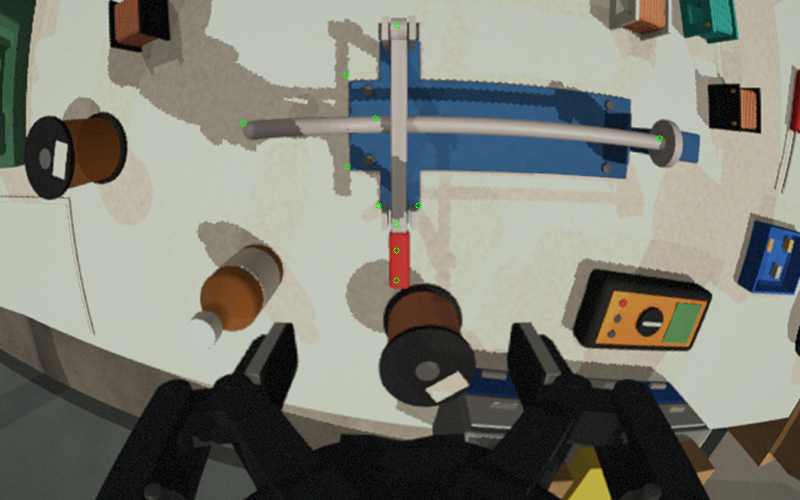

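The wrist view shows the grip at (399,260), hinge (398,30), rod tip (246,129), and the projections land within about 5 px. A reel stands just beyond the grip but is lower than the fingers will reach. I'll refit the stand from this view.

```bash
python3 - <<'E'
from h import *
w=cam("wrist"); st0=np.load("st.npy")
P=[(90,70,143),(183,0,166),(140,-45,10),(-160,-45,10),(-160,45,10),(140,45,10),(70,85,10),(110,85,10),(90,-62,146)]
u=np.array([(400,233),(245,129),(348,81),(630,98),(627,178),(348,167),(418,207),(379,205),(398,24)])/1.25
st,res=fit([(w,P,u)],st0); print(st0,st,res.round(1).tolist())
np.save("st.npy",st)
for n,p in dict(grip=(90,90,136),hinge=(90,-62,136),tip=(178,0,163)).items(): print(n,S2W(p,st).round(4))
for c in ("reel_copper","reel_red","thinner"):
    for d in cut_out(c,"top"): print(c,round(d["confidence"],2),d["extent"])
E
```

```text
[ 0.5823846  -0.0065596  -1.38544449] [ 0.58410376 -0.00419159 -1.38005394] [[-1.1, -3.6], [-0.9, -0.7], [-0.2, -1.9], [0.6, -0.4], [-1.0, -0.0], [0.8, 1.8], [1.3, 1.1], [0.6, 2.7], [0.3, 1.2]]
grip [[ 0.6895 -0.0755  0.136 ]]
hinge [[ 0.5403 -0.1043  0.136 ]]
tip [[ 0.6179 -0.179   0.163 ]]
reel_copper 0.88 [319.6, 126.4, 345.1, 160.3]
reel_red 0.76 [438.8, 171.1, 476.1, 201.9]
reel_red 0.51 [282.1, 167.6, 384.0, 229.8]
thinner 0.69 [381.4, 139.4, 403.7, 164.4]
```

Emit:
servo_tool([
  {"dx": 4,"dy": -2,"dz": -30,"rx": 0,"ry": 0,"rz": 0,"fingers": -1},
  {"dx": 0,"dy": 0,"dz": -40,"rx": 0,"ry": 0,"rz": 0,"fingers": -1},
  {"dx": 0,"dy": 0,"dz": -40,"rx": 0,"ry": 0,"rz": 0,"fingers": -1},
  {"dx": 0,"dy": 0,"dz": -19,"rx": 0,"ry": 0,"rz": 0,"fingers": -1},
  {"dx": 0,"dy": 0,"dz": 0,"rx": 0,"ry": 0,"rz": 0,"fingers": -1},
  {"dx": 0,"dy": 0,"dz": 0,"rx": 0,"ry": 0,"rz": 0,"fingers": 1},
  {"dx": 0,"dy": 0,"dz": 0,"rx": 0,"ry": 0,"rz": 0,"fingers": 1},
  {"dx": 0,"dy": 0,"dz": 0,"rx": 0,"ry": 0,"rz": 0,"fingers": 1},
], newtons=25)

```text
clock: 4.15
tcp_pos: [0.6887, -0.0765, 0.1933]
orientation: [0.002, -0.096, 0.995, -0.001]
wrist_force: [-1.0, -0.2, -0.3]
finger_gap: 0.0438
```

Emit:
servo_tool([
  {"dx": 0,"dy": 0,"dz": 0,"rx": 0,"ry": 0,"rz": 0,"fingers": 1},
  {"dx": 0,"dy": 0,"dz": 0,"rx": 0,"ry": 0,"rz": 0,"fingers": 1},
  {"dx": 0,"dy": 0,"dz": 0,"rx": 0,"ry": 0,"rz": 0,"fingers": 1},
  {"dx": 0,"dy": 0,"dz": 0,"rx": 0,"ry": 0,"rz": 0,"fingers": 1},
])

```text
clock: 4.55
tcp_pos: [0.6881, -0.0764, 0.1913]
orientation: [0.001, -0.096, 0.995, -0.0]
wrist_force: [2.1, 1.2, 0.5]
finger_gap: 0.0135
```

```bash
python3 - <<'E'
import numpy as np
np.save("st.npy",[.583,-.0054,-1.383])
# arc displacement in (along stand y, z) mm, 152 radius
a=np.linspace(0,2.25,19); y=152*np.cos(a); z=152*np.sin(a)
for i in range(18):
    d=y[i+1]-y[i]; print(i+1,round(a[i+1],3),"dx %.1f dy %.1f dz %.1f"%(d*.982,d*.187,z[i+1]-z[i]))
E
```

```text
1 0.125 dx -1.2 dy -0.2 dz 19.0
2 0.25 dx -3.5 dy -0.7 dz 18.7
3 0.375 dx -5.7 dy -1.1 dz 18.1
4 0.5 dx -7.9 dy -1.5 dz 17.2
5 0.625 dx -9.9 dy -1.9 dz 16.1
6 0.75 dx -11.8 dy -2.3 dz 14.7
7 0.875 dx -13.5 dy -2.6 dz 13.1
8 1.0 dx -15.0 dy -2.9 dz 11.2
9 1.125 dx -16.3 dy -3.1 dz 9.2
10 1.25 dx -17.3 dy -3.3 dz 7.1
11 1.375 dx -18.0 dy -3.4 dz 4.9
12 1.5 dx -18.5 dy -3.5 dz 2.5
13 1.625 dx -18.6 dy -3.6 dz 0.2
14 1.75 dx -18.5 dy -3.5 dz -2.2
15 1.875 dx -18.1 dy -3.4 dz -4.5
16 2.0 dx -17.4 dy -3.3 dz -6.8
17 2.125 dx -16.4 dy -3.1 dz -9.0
18 2.25 dx -15.2 dy -2.9 dz -11.0
```

Emit:
servo_tool([
  {"dx": -1.2,"dy": -0.2,"dz": 19,"rx": 0,"ry": 0,"rz": 0,"fingers": 1},
  {"dx": -3.5,"dy": -0.7,"dz": 18.7,"rx": 0,"ry": 0,"rz": 0,"fingers": 1},
  {"dx": -5.7,"dy": -1.1,"dz": 18.1,"rx": 0,"ry": 0,"rz": 0,"fingers": 1},
  {"dx": -7.9,"dy": -1.5,"dz": 17.2,"rx": 0,"ry": 0,"rz": 0,"fingers": 1},
  {"dx": -9.9,"dy": -1.9,"dz": 16.1,"rx": 0,"ry": 0,"rz": 0,"fingers": 1},
  {"dx": -11.8,"dy": -2.3,"dz": 14.7,"rx": 0,"ry": 0,"rz": 0,"fingers": 1},
  {"dx": -13.5,"dy": -2.6,"dz": 13.1,"rx": 0,"ry": 0,"rz": 0,"fingers": 1},
  {"dx": -15,"dy": -2.9,"dz": 11.2,"rx": 0,"ry": 0,"rz": 0,"fingers": 1},
])

```text
clock: 5.35
tcp_pos: [0.6176, -0.09, 0.3191]
orientation: [-0.001, -0.095, 0.995, 0.0]
wrist_force: [-1.9, -3.0, -12.5]
finger_gap: 0.0133
```

Emit:
servo_tool([
  {"dx": -16.3,"dy": -3.1,"dz": 9.2,"rx": 0,"ry": 0,"rz": 0,"fingers": 1},
  {"dx": -17.3,"dy": -3.3,"dz": 7.1,"rx": 0,"ry": 0,"rz": 0,"fingers": 1},
  {"dx": -18,"dy": -3.4,"dz": 4.9,"rx": 0,"ry": 0,"rz": 0,"fingers": 1},
  {"dx": -18.5,"dy": -3.5,"dz": 2.5,"rx": 0,"ry": 0,"rz": 0,"fingers": 1},
  {"dx": -18.6,"dy": -3.6,"dz": 0.2,"rx": 0,"ry": 0,"rz": 0,"fingers": 1},
  {"dx": -18.5,"dy": -3.5,"dz": -2.2,"rx": 0,"ry": 0,"rz": 0,"fingers": 1},
  {"dx": -18.1,"dy": -3.4,"dz": -4.5,"rx": 0,"ry": 0,"rz": 0,"fingers": 1},
  {"dx": -17.4,"dy": -3.3,"dz": -6.8,"rx": 0,"ry": 0,"rz": 0,"fingers": 1},
])

```text
clock: 6.15
tcp_pos: [0.4773, -0.117, 0.332]
orientation: [0.004, -0.096, 0.995, -0.001]
wrist_force: [4.7, -1.6, -1.5]
finger_gap: 0.0134
```

Emit:
servo_tool([
  {"dx": -16.4,"dy": -3.1,"dz": -9,"rx": 0,"ry": 0,"rz": 0,"fingers": 1},
  {"dx": -15.2,"dy": -2.9,"dz": -11,"rx": 0,"ry": 0,"rz": 0,"fingers": 1},
  {"dx": 0,"dy": 0,"dz": 0,"rx": 0,"ry": 0,"rz": 0,"fingers": 1},
  {"dx": 0,"dy": 0,"dz": 0,"rx": 0,"ry": 0,"rz": 0,"fingers": 1},
  {"dx": 0,"dy": 0,"dz": 0,"rx": 0,"ry": 0,"rz": 0,"fingers": 1},
])

```text
clock: 6.65
tcp_pos: [0.4445, -0.1233, 0.3117]
orientation: [0.001, -0.095, 0.995, -0.002]
wrist_force: [-5.8, -4.2, 8.4]
finger_gap: 0.0133
```

```bash
python3 - <<'E'
from h import *
s=env.get_state(); print(s["joint_pos"].round(2) if hasattr(s["joint_pos"],"round") else s["joint_pos"])
r=cam("side"); cv2.imwrite("pics/s2.png",cv2.resize(r["img"][100:300,240:480,::-1],(720,600),interpolation=cv2.INTER_CUBIC))
E
```

```text
[-0.44  0.09 -0.22  1.26 -0.   -0.64]
```

View pics/s2.png

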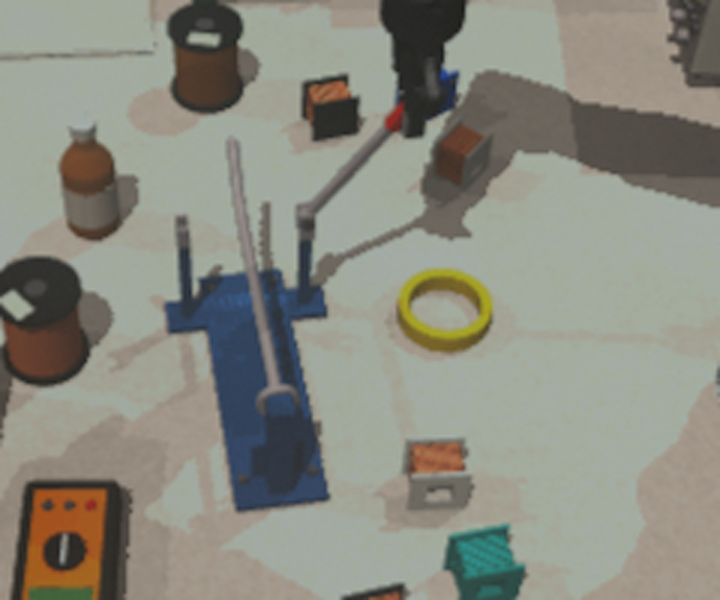

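The keeper is open at about 2.2 rad, its bar leaning from (305,215) to (400,120) and well clear of the rod. I'll release it and go to see the two coils beyond the tip.

Emit:
servo_tool([
  {"dx": 0,"dy": 0,"dz": 0,"rx": 0,"ry": 0,"rz": 0,"fingers": -1},
  {"dx": 0,"dy": 0,"dz": 0,"rx": 0,"ry": 0,"rz": 0,"fingers": -1},
  {"dx": 0,"dy": 0,"dz": 0,"rx": 0,"ry": 0,"rz": 0,"fingers": -1},
  {"dx": 0,"dy": 0,"dz": 0,"rx": 0,"ry": 0,"rz": 0,"fingers": -1},
  {"dx": 0,"dy": 0,"dz": 0,"rx": 0,"ry": 0,"rz": 0,"fingers": -1},
  {"dx": 0,"dy": 0,"dz": 40,"rx": 0,"ry": 0,"rz": 0,"fingers": -1},
  {"dx": 0,"dy": 0,"dz": 40,"rx": 0,"ry": 0,"rz": 0,"fingers": -1},
  {"dx": 0,"dy": 0,"dz": 0,"rx": 0,"ry": 0,"rz": 0,"fingers": -1},
])

```text
clock: 7.5
tcp_pos: [0.4464, -0.1233, 0.3943]
orientation: [0.003, -0.096, 0.995, -0.002]
wrist_force: [0.5, -0.8, 1.0]
finger_gap: 0.0853
```

Emit:
servo_tool([
  {"dx": 10,"dy": -35,"dz": 0,"rx": 0,"ry": 0,"rz": 0,"fingers": -1},
  {"dx": 10,"dy": -35,"dz": 0,"rx": 0,"ry": 0,"rz": 0,"fingers": -1},
  {"dx": 10,"dy": -35,"dz": 0,"rx": 0,"ry": 0,"rz": 0,"fingers": -1},
  {"dx": 10,"dy": -35,"dz": 0,"rx": 0,"ry": 0,"rz": 0,"fingers": -1},
  {"dx": 10,"dy": -35,"dz": 0,"rx": 0,"ry": 0,"rz": 0,"fingers": -1},
  {"dx": 10,"dy": -35,"dz": 0,"rx": 0,"ry": 0,"rz": 0,"fingers": -1},
  {"dx": 0,"dy": 0,"dz": 0,"rx": 0,"ry": 0,"rz": 0,"fingers": -1},
  {"dx": 0,"dy": 0,"dz": 0,"rx": 0,"ry": 0,"rz": 0,"fingers": -1},
])

```text
clock: 8.3
tcp_pos: [0.5048, -0.3332, 0.388]
orientation: [-0.001, -0.095, 0.995, 0.001]
wrist_force: [0.7, 0.6, 1.0]
finger_gap: 0.0853
```

```bash
cat >> h.py <<'E'
from scipy.spatial import ConvexHull
from scipy.optimize import minimize
def box(x0,x1,h): return np.array([(x,y,z) for x in (x0,x1) for y in (-h,h) for z in (-h,h)])
PARTS=[box(-23,-19,28),box(19,23,28),box(-19,19,23)]
def render(p,r,z=28):
    m=np.zeros((400*4,640*4),np.uint8); c,s=np.cos(p[2]),np.sin(p[2])
    for b in PARTS:
        X=np.c_[p[0]+(c*b[:,0]-s*b[:,1])/1000,p[1]+(s*b[:,0]+c*b[:,1])/1000,(b[:,2]+z)/1000]
        q=(proj(X,r)*4+1.5).astype(np.float32); cv2.fillConvexPoly(m,cv2.convexHull(q).round().astype(np.int32),1)
    return m
def fitcoil(mask,r,p0):
    M=cv2.resize(mask.astype(np.float32),(2560,1600))>0.5
    def cost(p):
        m=render(p,r)>0; return 1-(m&M).sum()/max((m|M).sum(),1)
    best=None
    for a in np.arange(0,np.pi,np.pi/8) if len(p0)<3 else [p0[2]]:
        o=minimize(cost,[p0[0],p0[1],a],method="Nelder-Mead",options=dict(initial_simplex=np.array([p0[0],p0[1],a])+np.array([[0,0,0],[.01,0,0],[0,.01,0],[0,0,.2]]),xatol=3e-4,fatol=1e-4))
        if best is None or o.fun<best.fun: best=o
    return best.x,1-best.fun
def coils(r,name,show=None):
    out=[]
    for cl in ("coil1_c","coil2_c"):
        for d in cut_out(cl,name):
            m=d["region"]; vs,us=np.nonzero(m)
            if d["confidence"]<.4 or len(us)<60: continue
            hsv=cv2.cvtColor(r["img"],cv2.COLOR_RGB2HSV)[m]; sat=hsv[hsv[:,1]>90]
            hue=np.median(sat[:,0]) if len(sat) else -1
            p=onz([(us.mean(),vs.mean())],r,.03)[0,:2]; x,i=fitcoil(m,r,p)
            print(cl,round(d["confidence"],2),"hue",hue,"px",int(us.mean()*1.25),int(vs.mean()*1.25),"xy",x[:2].round(4),"bore deg",round(np.degrees(x[2])%180,1),"IoU",round(i,3)); out.append(x)
            if show is not None:
                cs,_=cv2.findContours(render(x,r),0,2)
                for c in cs: cv2.polylines(show,[(c/4*1.25).astype(int)],True,(0,255,0),1)
    return out
E
python3 - <<'E'
from h import *
print(T_tool()[:3,3].round(3))
w=cam("wrist"); im=cv2.resize(w["img"][:,:,::-1],(800,500),interpolation=cv2.INTER_CUBIC)
coils(w,"wrist",im); cv2.imwrite("pics/w3.png",im)
E
```

```text
[ 0.505 -0.333  0.388]
coil1_c 0.89 hue 12.0 px 342 200 xy [ 0.518  -0.3971] bore deg 108.9 IoU 0.935
coil1_c 0.77 hue 109.0 px 324 91 xy [ 0.4006 -0.4375] bore deg 127.6 IoU 0.946
coil2_c 0.74 hue 85.0 px 761 199 xy [0.3718 0.2299] bore deg 104.1 IoU 0.921
coil2_c 0.6 hue 12.0 px 720 207 xy [0.4106 0.1279] bore deg 95.4 IoU 0.958
```

View pics/w3.png

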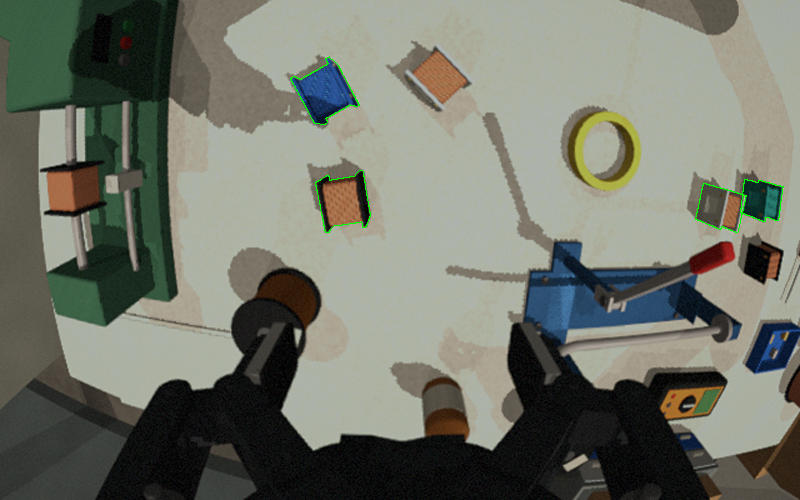

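The view shows black coil D at (342,203) with a good outline fit, white coil C at (438,78), the blue decoy at (324,91), and the red-wire reel clear of D. Taking D first.

Emit:
servo_tool([
  {"dx": 1.3,"dy": -6.4,"dz": -18,"rx": 0,"ry": 0,"rz": -0.1431,"fingers": -1},
  {"dx": 1.3,"dy": -6.4,"dz": -18,"rx": 0,"ry": 0,"rz": -0.1431,"fingers": -1},
  {"dx": 1.3,"dy": -6.4,"dz": -18,"rx": 0,"ry": 0,"rz": -0.1431,"fingers": -1},
  {"dx": 1.3,"dy": -6.4,"dz": -18,"rx": 0,"ry": 0,"rz": -0.1431,"fingers": -1},
  {"dx": 1.3,"dy": -6.4,"dz": -18,"rx": 0,"ry": 0,"rz": -0.1431,"fingers": -1},
  {"dx": 1.3,"dy": -6.4,"dz": -18,"rx": 0,"ry": 0,"rz": -0.1431,"fingers": -1},
  {"dx": 1.3,"dy": -6.4,"dz": -18,"rx": 0,"ry": 0,"rz": -0.1431,"fingers": -1},
  {"dx": 1.3,"dy": -6.4,"dz": -18,"rx": 0,"ry": 0,"rz": -0.1431,"fingers": -1},
])

```text
clock: 9.25
tcp_pos: [0.5155, -0.3827, 0.2457]
orientation: [0.001, 0.461, 0.888, -0.0]
wrist_force: [0.4, -0.5, 0.2]
finger_gap: 0.0856
```

Emit:
servo_tool([
  {"dx": 1.3,"dy": -6.4,"dz": -18,"rx": 0,"ry": 0,"rz": -0.1431,"fingers": -1},
  {"dx": 1.3,"dy": -6.4,"dz": -18,"rx": 0,"ry": 0,"rz": -0.1431,"fingers": -1},
  {"dx": 0,"dy": 0,"dz": 0,"rx": 0,"ry": 0,"rz": 0,"fingers": -1},
  {"dx": 0,"dy": 0,"dz": 0,"rx": 0,"ry": 0,"rz": 0,"fingers": -1},
])

```text
clock: 9.65
tcp_pos: [0.5179, -0.3956, 0.2101]
orientation: [-0.0, 0.579, 0.815, 0.0]
wrist_force: [0.2, 0.5, -0.1]
finger_gap: 0.0854
```

```bash
python3 - <<'E'
from h import *
T=T_tool();print(T.round(3).tolist(),env.get_state()["joint_pos"])
w=cam("wrist"); coils(w,"wrist")
E
```

```text
[[-0.329, 0.944, -0.0, 0.518], [0.944, 0.329, 0.0, -0.396], [0.0, 0.0, -1.0, 0.21], [0.0, 0.0, 0.0, 1.0]] [-7.75498363e-01  4.99981837e-01  9.54613732e-02  1.16655992e+00
  2.38386345e-04  4.59655694e-01]
coil1_c 0.95 hue 109.0 px 232 250 xy [ 0.401  -0.4374] bore deg 127.5 IoU 0.969
coil1_c 0.81 hue 11.0 px 400 251 xy [ 0.5177 -0.3973] bore deg 109.0 IoU 0.966
```

Emit:
servo_tool([
  {"dx": 0,"dy": -1,"dz": -37,"rx": 0,"ry": 0,"rz": 0,"fingers": -1},
  {"dx": 0,"dy": 0,"dz": -35,"rx": 0,"ry": 0,"rz": 0,"fingers": -1},
  {"dx": 0,"dy": 0,"dz": -35,"rx": 0,"ry": 0,"rz": 0,"fingers": -1},
  {"dx": 0,"dy": 0,"dz": -19,"rx": 0,"ry": 0,"rz": 0,"fingers": -1},
  {"dx": 0,"dy": 0,"dz": 0,"rx": 0,"ry": 0,"rz": 0,"fingers": -1},
  {"dx": 0,"dy": 0,"dz": 0,"rx": 0,"ry": 0,"rz": 0,"fingers": 1},
  {"dx": 0,"dy": 0,"dz": 0,"rx": 0,"ry": 0,"rz": 0,"fingers": 1},
  {"dx": 0,"dy": 0,"dz": 0,"rx": 0,"ry": 0,"rz": 0,"fingers": 1},
], newtons=60)

```text
clock: 10.6
tcp_pos: [0.5188, -0.3988, 0.0859]
orientation: [0.002, 0.581, 0.814, -0.001]
wrist_force: [-1.9, 1.8, 2.2]
finger_gap: 0.0454
```

Emit:
servo_tool([
  {"dx": 0,"dy": 0,"dz": 0,"rx": 0,"ry": 0,"rz": 0,"fingers": 1},
  {"dx": 0,"dy": 0,"dz": 0,"rx": 0,"ry": 0,"rz": 0,"fingers": 1},
  {"dx": 0,"dy": 0,"dz": 40,"rx": 0,"ry": 0,"rz": 0,"fingers": 1},
  {"dx": 0,"dy": 0,"dz": 45,"rx": 0,"ry": 0,"rz": 0,"fingers": 1},
  {"dx": 0,"dy": 0,"dz": 45,"rx": 0,"ry": 0,"rz": 0,"fingers": 1},
  {"dx": 0,"dy": 0,"dz": 45,"rx": 0,"ry": 0,"rz": 0,"fingers": 1},
  {"dx": 0,"dy": 0,"dz": 0,"rx": 0,"ry": 0,"rz": 0,"fingers": 1},
  {"dx": 0,"dy": 0,"dz": 0,"rx": 0,"ry": 0,"rz": 0,"fingers": 1},
])

```text
clock: 11.4
tcp_pos: [0.5183, -0.3981, 0.2599]
orientation: [0.002, 0.581, 0.814, -0.0]
wrist_force: [0.4, -0.5, -4.1]
finger_gap: 0.0453
```

```bash
cat >> h.py <<'E'
def pose(x,z,th,h=55,y=0,st=None):
    """TCP position (m) and tool rotation for a held coil centred at stand (x,y,z) mm, bore pitched th deg, camera towards the collar"""
    st=np.load("st.npy") if st is None else st; t=np.radians(th)
    n=np.array([-np.sin(t),0,np.cos(t)])
    p=S2W(np.array([x,y,z])+h*n,st)[0]
    Rl=np.column_stack([[-np.cos(t),0,-np.sin(t)],[0,1,0],-n])   # tool x,y,z in stand axes
    return p, R.from_euler("z",st[2]).as_matrix()@Rl
def plan(wps,start=None,h=55):
    """wps: (x,z,th,rows[,y]); prints rows"""
    T=T_tool() if start is None else None
    p,Q=(T[:3,3],T[:3,:3]) if T is not None else pose(*start,h=h)
    for w in wps:
        p2,Q2=pose(w[0],w[1],w[2],h=h,y=w[4] if len(w)>4 else 0)
        d=(p2-p)*1000/w[3]; v=R.from_matrix(Q2@Q.T).as_rotvec()/w[3]
        print(w,"rows",w[3],"dx %.1f dy %.1f dz %.1f rx %.4f ry %.4f rz %.4f"%(*d,*v)); p,Q=p2,Q2
E
python3 - <<'E'
from h import *
print(env.get_state()["finger_gap"])
plan([(225,215,0,8),(215,194,40,7)])
E
```

```text
0.04526947670323597
(225, 215, 0, 8) rows 8 dx 13.3 dy 21.5 dz 1.3 rx 0.0003 ry 0.0003 rz -0.0180
(215, 194, 40, 7) rows 7 dx -1.2 dy 6.4 dz -4.8 rx -0.0980 ry -0.0186 rz 0.0000
```

Emit:
servo_tool([
  {"dx": 13.3,"dy": 21.5,"dz": 1.3,"rx": 0,"ry": 0,"rz": -0.018,"fingers": 1},
  {"dx": 13.3,"dy": 21.5,"dz": 1.3,"rx": 0,"ry": 0,"rz": -0.018,"fingers": 1},
  {"dx": 13.3,"dy": 21.5,"dz": 1.3,"rx": 0,"ry": 0,"rz": -0.018,"fingers": 1},
  {"dx": 13.3,"dy": 21.5,"dz": 1.3,"rx": 0,"ry": 0,"rz": -0.018,"fingers": 1},
  {"dx": 13.3,"dy": 21.5,"dz": 1.3,"rx": 0,"ry": 0,"rz": -0.018,"fingers": 1},
  {"dx": 13.3,"dy": 21.5,"dz": 1.3,"rx": 0,"ry": 0,"rz": -0.018,"fingers": 1},
  {"dx": 13.3,"dy": 21.5,"dz": 1.3,"rx": 0,"ry": 0,"rz": -0.018,"fingers": 1},
  {"dx": 13.3,"dy": 21.5,"dz": 1.3,"rx": 0,"ry": 0,"rz": -0.018,"fingers": 1},
])

```text
clock: 12.2
tcp_pos: [0.6237, -0.2242, 0.2656]
orientation: [-0.003, 0.638, 0.77, -0.001]
wrist_force: [0.3, -0.3, -4.3]
finger_gap: 0.0454
```

Emit:
servo_tool([
  {"dx": -1.2,"dy": 6.4,"dz": -4.8,"rx": -0.098,"ry": -0.0186,"rz": 0,"fingers": 1},
  {"dx": -1.2,"dy": 6.4,"dz": -4.8,"rx": -0.098,"ry": -0.0186,"rz": 0,"fingers": 1},
  {"dx": -1.2,"dy": 6.4,"dz": -4.8,"rx": -0.098,"ry": -0.0186,"rz": 0,"fingers": 1},
  {"dx": -1.2,"dy": 6.4,"dz": -4.8,"rx": -0.098,"ry": -0.0186,"rz": 0,"fingers": 1},
  {"dx": -1.2,"dy": 6.4,"dz": -4.8,"rx": -0.098,"ry": -0.0186,"rz": 0,"fingers": 1},
  {"dx": -1.2,"dy": 6.4,"dz": -4.8,"rx": -0.098,"ry": -0.0186,"rz": 0,"fingers": 1},
  {"dx": -1.2,"dy": 6.4,"dz": -4.8,"rx": -0.098,"ry": -0.0186,"rz": 0,"fingers": 1},
  {"dx": 0,"dy": 0,"dz": 0,"rx": 0,"ry": 0,"rz": 0,"fingers": 1},
])

```text
clock: 13.0
tcp_pos: [0.6125, -0.1779, 0.2293]
orientation: [0.259, 0.597, 0.727, -0.219]
wrist_force: [-0.3, 0.1, -4.2]
finger_gap: 0.0455
```

Emit:
servo_tool([
  {"dx": 0,"dy": 0,"dz": 0,"rx": 0,"ry": 0,"rz": 0,"fingers": 1},
  {"dx": 0,"dy": 0,"dz": 0,"rx": 0,"ry": 0,"rz": 0,"fingers": 1},
])

```text
clock: 13.2
tcp_pos: [0.6161, -0.1816, 0.235]
orientation: [0.263, 0.6, 0.724, -0.218]
wrist_force: [0.9, -0.6, -2.5]
finger_gap: 0.0454
```

```bash
python3 - <<'E'
from h import *
T=T_tool();p,Q=pose(215,194,40); print(T[:3,3],p,(R.from_matrix(Q@T[:3,:3].T).as_rotvec()).round(3),env.get_state()["joint_pos"])
w=cam("wrist"); im=cv2.resize(w["img"][:,:,::-1],(800,500),interpolation=cv2.INTER_CUBIC)
st=np.load("st.npy")
for pt in [(182.6,0,166.9),(178,0,163),(143.6,0,134),(105,0,120),(0,0,120),(-120,0,120)]:
    q=(proj(S2W(pt,st),w)*1.25)[0]; print(pt,q.round(0)); cv2.circle(im,tuple(int(v) for v in q),3,(0,255,0),1)
# bore of held coil: square rims at tool x=+-23, tool z=55
for sx,c in ((23,(0,255,255)),(-23,(255,0,255))):
    sq=np.array([(sx,a,55+b) for a,b in((-13,-13),(13,-13),(13,13),(-13,13))])/1000
    q=proj(sq@T[:3,:3].T+T[:3,3],w)*1.25; cv2.polylines(im,[q.astype(np.int32)],True,c,1)
cv2.imwrite("pics/w4.png",im)
E
```

```text
[ 0.61610019 -0.18155401  0.2350474 ] [ 0.61653903 -0.18188814  0.23613244] [-0.002 -0.     0.001] [-0.20053255  0.33439646 -0.24949753  0.68094009 -0.63601996  1.08206388]
(182.6, 0, 166.9) [402. 245.]
(178, 0, 163) [402. 228.]
(143.6, 0, 134) [402.  91.]
(105, 0, 120) [402. -37.]
(0, 0, 120) [ 401. -356.]
(-120, 0, 120) [ 400. -539.]
```

View pics/w4.png

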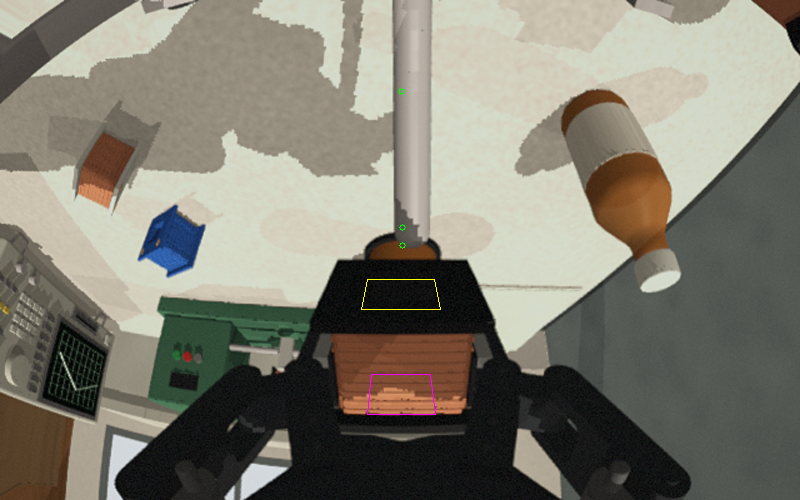

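The held coil sits centred at px 404, while the rod is at px 413, so the rod lies about 3 mm towards stand +y of my model. The tip's distance along the rod agrees (row 247 against 245). One height check in the side view, then thread.

```bash
python3 - <<'E'
from h import *
st=np.load("st.npy"); st[:2]+=.003*np.array([.982,.187]); np.save("st.npy",st)
r=cam("side"); 
X=[(182.6,0,166.9),(143.6,0,134),(105,0,120),(40,0,120),(-120,0,120)]
q=proj(S2W(X,st),r); print(((q-[240,100])*3).round(0).tolist())
im=cv2.resize(r["img"][100:260,260:420,::-1],(600,600),interpolation=cv2.INTER_CUBIC)
for a in q: cv2.circle(im,tuple(((a-[260,100])*3.75+1.4).astype(int)),4,(0,255,0),1)
cv2.imwrite("pics/s3.png",im)
plan([(168.1,154.6,40,6),(143.6,135,40,4),(132,130,30,3),(115,124,12,4),(100,119,0,3),(67,117,0,3)],start=(215,194,40))
E
```

```text
[[231.0, 134.0], [236.0, 184.0], [242.0, 220.0], [250.0, 267.0], [275.0, 394.0]]
(168.1, 154.6, 40, 6) rows 6 dx -1.5 dy 7.7 dz -6.6 rx 0.0000 ry 0.0000 rz 0.0000
(143.6, 135, 40, 4) rows 4 dx -1.1 dy 6.0 dz -4.9 rx 0.0000 ry 0.0000 rz 0.0000
(132, 130, 30, 3) rows 3 dx -0.2 dy 1.2 dz 0.2 rx 0.0572 ry 0.0109 rz -0.0000
(115, 124, 12, 4) rows 4 dx -0.0 dy 0.2 dz 0.0 rx 0.0772 ry 0.0147 rz 0.0000
(100, 119, 0, 3) rows 3 dx -0.2 dy 1.2 dz -1.3 rx 0.0686 ry 0.0130 rz -0.0000
(67, 117, 0, 3) rows 3 dx -2.1 dy 10.8 dz -0.7 rx 0.0000 ry 0.0000 rz 0.0000
```

View pics/s3.png

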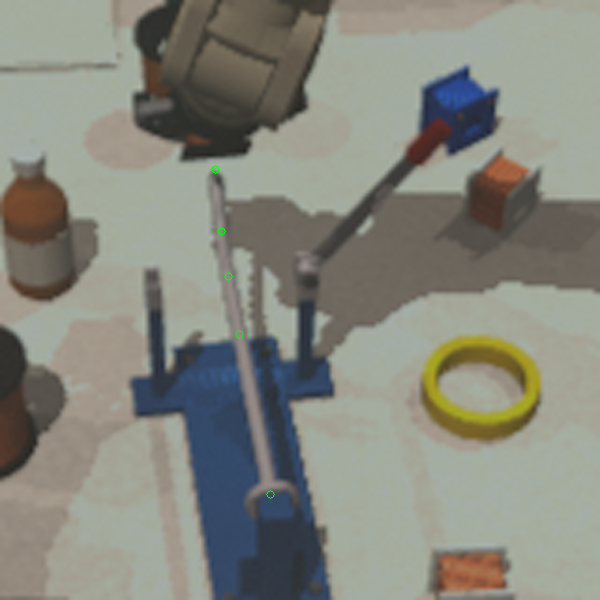

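Emit:
servo_tool([
  {"dx": 2.9,"dy": 0.6,"dz": 0,"rx": 0,"ry": 0,"rz": 0,"fingers": 1},
  {"dx": -1.5,"dy": 7.7,"dz": -6.6,"rx": 0,"ry": 0,"rz": 0,"fingers": 1},
  {"dx": -1.5,"dy": 7.7,"dz": -6.6,"rx": 0,"ry": 0,"rz": 0,"fingers": 1},
  {"dx": -1.5,"dy": 7.7,"dz": -6.6,"rx": 0,"ry": 0,"rz": 0,"fingers": 1},
  {"dx": -1.5,"dy": 7.7,"dz": -6.6,"rx": 0,"ry": 0,"rz": 0,"fingers": 1},
  {"dx": 0,"dy": 0,"dz": 0,"rx": 0,"ry": 0,"rz": 0,"fingers": 1},
  {"dx": 0,"dy": 0,"dz": 0,"rx": 0,"ry": 0,"rz": 0,"fingers": 1},
])

```text
clock: 14.0
tcp_pos: [0.6128, -0.149, 0.2085]
orientation: [0.263, 0.599, 0.724, -0.218]
wrist_force: [-0.3, 0.3, -2.3]
finger_gap: 0.0453
```

```bash
python3 - <<'E'
from h import *
s=env.get_state(); print(s["wrist_force"],s["ft_torque"])
w=cam("wrist"); cv2.imwrite("pics/w5.png",cv2.resize(w["img"][150:350,200:440,::-1],(720,600),interpolation=cv2.INTER_CUBIC))
E
```

```text
[-0.34072518  0.28587271 -2.3128486 ] [ 0.92338477  0.21052865 -0.01848129]
```

View pics/w5.png

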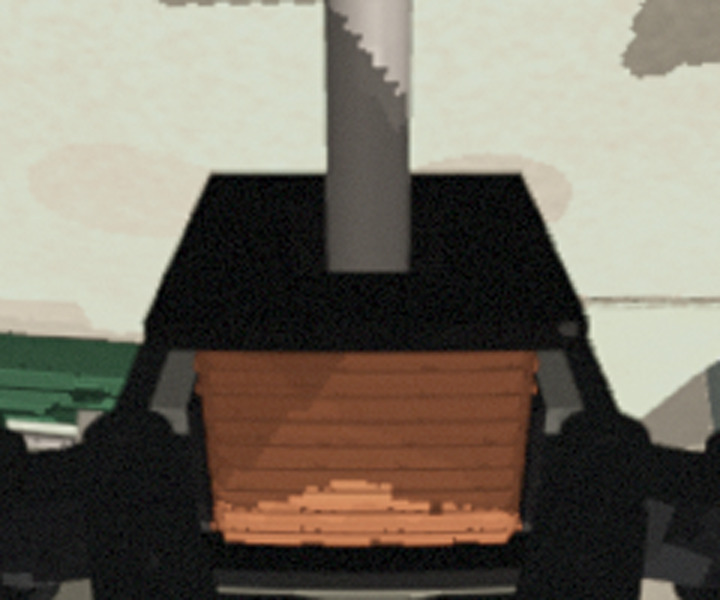

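The rod enters the bore centred (px 367 against coil centre 366) with no contact force. Continuing round the bend.

Emit:
servo_tool([
  {"dx": -1.5,"dy": 7.7,"dz": -6.6,"rx": 0,"ry": 0,"rz": 0,"fingers": 1},
  {"dx": -1.5,"dy": 7.7,"dz": -6.6,"rx": 0,"ry": 0,"rz": 0,"fingers": 1},
  {"dx": -1.1,"dy": 6,"dz": -4.9,"rx": 0,"ry": 0,"rz": 0,"fingers": 1},
  {"dx": -1.1,"dy": 6,"dz": -4.9,"rx": 0,"ry": 0,"rz": 0,"fingers": 1},
  {"dx": -1.1,"dy": 6,"dz": -4.9,"rx": 0,"ry": 0,"rz": 0,"fingers": 1},
  {"dx": -1.1,"dy": 6,"dz": -4.9,"rx": 0,"ry": 0,"rz": 0,"fingers": 1},
  {"dx": 0,"dy": 0,"dz": 0,"rx": 0,"ry": 0,"rz": 0,"fingers": 1},
])

```text
clock: 14.75
tcp_pos: [0.6061, -0.1092, 0.177]
orientation: [0.265, 0.599, 0.724, -0.218]
wrist_force: [-1.2, 5.2, 3.6]
finger_gap: 0.0454
```

Emit:
servo_tool([
  {"dx": -0.2,"dy": 1.2,"dz": 0.2,"rx": 0.0572,"ry": 0.0109,"rz": 0,"fingers": 1},
  {"dx": -0.2,"dy": 1.2,"dz": 0.2,"rx": 0.0572,"ry": 0.0109,"rz": 0,"fingers": 1},
  {"dx": -0.2,"dy": 1.2,"dz": 0.2,"rx": 0.0572,"ry": 0.0109,"rz": 0,"fingers": 1},
  {"dx": 0,"dy": 0.2,"dz": 0,"rx": 0.0772,"ry": 0.0147,"rz": 0,"fingers": 1},
  {"dx": 0,"dy": 0.2,"dz": 0,"rx": 0.0772,"ry": 0.0147,"rz": 0,"fingers": 1},
  {"dx": 0,"dy": 0.2,"dz": 0,"rx": 0.0772,"ry": 0.0147,"rz": 0,"fingers": 1},
  {"dx": 0,"dy": 0.2,"dz": 0,"rx": 0.0772,"ry": 0.0147,"rz": 0,"fingers": 1},
  {"dx": 0,"dy": 0,"dz": 0,"rx": 0,"ry": 0,"rz": 0,"fingers": 1},
])

```text
clock: 15.55
tcp_pos: [0.6054, -0.1071, 0.1769]
orientation: [0.081, 0.635, 0.765, -0.067]
wrist_force: [-0.8, -1.4, -3.5]
finger_gap: 0.0452
```

Emit:
servo_tool([
  {"dx": -0.2,"dy": 1.2,"dz": -1.3,"rx": 0.0686,"ry": 0.013,"rz": 0,"fingers": 1},
  {"dx": -0.2,"dy": 1.2,"dz": -1.3,"rx": 0.0686,"ry": 0.013,"rz": 0,"fingers": 1},
  {"dx": -0.2,"dy": 1.2,"dz": -1.3,"rx": 0.0686,"ry": 0.013,"rz": 0,"fingers": 1},
  {"dx": -2.1,"dy": 10.8,"dz": -0.7,"rx": 0,"ry": 0,"rz": 0,"fingers": 1},
  {"dx": -2.1,"dy": 10.8,"dz": -0.7,"rx": 0,"ry": 0,"rz": 0,"fingers": 1},
  {"dx": -2.1,"dy": 10.8,"dz": -0.7,"rx": 0,"ry": 0,"rz": 0,"fingers": 1},
  {"dx": 0,"dy": 0,"dz": 0,"rx": 0,"ry": 0,"rz": 0,"fingers": 1},
])

```text
clock: 16.25
tcp_pos: [0.5974, -0.0671, 0.1709]
orientation: [0.0, 0.637, 0.771, 0.0]
wrist_force: [0.4, 1.6, -1.1]
finger_gap: 0.0453
```

```bash
python3 - <<'E'
from h import *
print(env.get_state()["wrist_force"],T_tool()[:3,3],pose(67,117,0)[0])
plan([(-94,117,0,8)])
E
```

```text
[ 0.37125801  1.61579305 -1.08103867] [ 0.59744077 -0.06708421  0.17092873] [ 0.59845453 -0.07066101  0.172     ]
(-94, 117, 0, 8) rows 8 dx -3.6 dy 19.3 dz 0.1 rx 0.0000 ry 0.0000 rz -0.0004
```

Emit:
servo_tool([
  {"dx": -3.6,"dy": 19.3,"dz": 0,"rx": 0,"ry": 0,"rz": 0,"fingers": 1},
  {"dx": -3.6,"dy": 19.3,"dz": 0,"rx": 0,"ry": 0,"rz": 0,"fingers": 1},
  {"dx": -3.6,"dy": 19.3,"dz": 0,"rx": 0,"ry": 0,"rz": 0,"fingers": 1},
  {"dx": -3.6,"dy": 19.3,"dz": 0,"rx": 0,"ry": 0,"rz": 0,"fingers": 1},
  {"dx": -3.6,"dy": 19.3,"dz": 0,"rx": 0,"ry": 0,"rz": 0,"fingers": 1},
  {"dx": -3.6,"dy": 19.3,"dz": 0,"rx": 0,"ry": 0,"rz": 0,"fingers": 1},
  {"dx": -3.6,"dy": 19.3,"dz": -1,"rx": 0,"ry": 0,"rz": 0,"fingers": 1},
  {"dx": -3,"dy": 17,"dz": -2,"rx": 0,"ry": 0,"rz": 0,"fingers": 1},
])

```text
clock: 17.05
tcp_pos: [0.5717, 0.0815, 0.1707]
orientation: [0.005, 0.638, 0.77, -0.0]
wrist_force: [0.7, -14.7, 18.3]
finger_gap: 0.0453
```

Emit:
servo_tool([
  {"dx": 0,"dy": 0,"dz": 0,"rx": 0,"ry": 0,"rz": 0,"fingers": 1},
  {"dx": 0,"dy": 0,"dz": 0,"rx": 0,"ry": 0,"rz": 0,"fingers": 1},
  {"dx": 0,"dy": 0,"dz": 0,"rx": 0,"ry": 0,"rz": 0,"fingers": -0.5},
  {"dx": 0,"dy": 0,"dz": 0,"rx": 0,"ry": 0,"rz": 0,"fingers": -0.5},
  {"dx": 0,"dy": 0,"dz": 0,"rx": 0,"ry": 0,"rz": 0,"fingers": -0.5},
  {"dx": 0,"dy": 0,"dz": 0,"rx": 0,"ry": 0,"rz": 0,"fingers": -0.5},
])

```text
clock: 17.65
tcp_pos: [0.5694, 0.0824, 0.1673]
orientation: [-0.0, 0.638, 0.77, -0.0]
wrist_force: [1.2, -0.4, -0.8]
finger_gap: 0.0643
```

Emit:
servo_tool([
  {"dx": 0,"dy": 0,"dz": 25,"rx": 0,"ry": 0,"rz": 0,"fingers": -0.5},
  {"dx": 0,"dy": 0,"dz": 40,"rx": 0,"ry": 0,"rz": 0,"fingers": -0.5},
  {"dx": 0,"dy": 0,"dz": 45,"rx": 0,"ry": 0,"rz": 0,"fingers": -0.5},
  {"dx": 0,"dy": 0,"dz": 45,"rx": 0,"ry": 0,"rz": 0,"fingers": -0.5},
  {"dx": 0,"dy": 0,"dz": 45,"rx": 0,"ry": 0,"rz": 0,"fingers": -1},
  {"dx": 0,"dy": -20,"dz": 20,"rx": 0,"ry": 0,"rz": 0,"fingers": -1},
  {"dx": -20,"dy": -40,"dz": 0,"rx": 0,"ry": 0,"rz": 0,"fingers": -1},
  {"dx": -20,"dy": -40,"dz": 0,"rx": 0,"ry": 0,"rz": 0,"fingers": -1},
])

```text
clock: 18.45
tcp_pos: [0.5299, -0.0184, 0.3881]
orientation: [0.001, 0.637, 0.771, 0.0]
wrist_force: [0.7, -0.6, -0.1]
finger_gap: 0.0853
```

Emit:
servo_tool([
  {"dx": -23,"dy": -44,"dz": 0,"rx": 0,"ry": 0,"rz": 0,"fingers": -1},
  {"dx": -23,"dy": -44,"dz": 0,"rx": 0,"ry": 0,"rz": 0,"fingers": -1},
  {"dx": -23,"dy": -44,"dz": 0,"rx": 0,"ry": 0,"rz": 0,"fingers": -1},
  {"dx": -23,"dy": -44,"dz": 0,"rx": 0,"ry": 0,"rz": 0,"fingers": -1},
  {"dx": -23,"dy": -44,"dz": 0,"rx": 0,"ry": 0,"rz": 0,"fingers": -1},
  {"dx": -23,"dy": -44,"dz": 0,"rx": 0,"ry": 0,"rz": 0,"fingers": -1},
  {"dx": 0,"dy": 0,"dz": 0,"rx": 0,"ry": 0,"rz": 0,"fingers": -1},
  {"dx": 0,"dy": 0,"dz": 0,"rx": 0,"ry": 0,"rz": 0,"fingers": -1},
])

```text
clock: 19.25
tcp_pos: [0.3909, -0.2827, 0.3872]
orientation: [-0.001, 0.639, 0.769, 0.0]
wrist_force: [0.0, -0.1, 0.5]
finger_gap: 0.0854
```

```bash
python3 - <<'E'
from h import *
print(T_tool()[:3,3].round(3))
w=cam("wrist"); coils(w,"wrist")
r=cam("top"); coils(r,"top")
a=cv2.resize(r["img"][130:310,230:480,::-1],(800,576),interpolation=cv2.INTER_CUBIC); cv2.imwrite("pics/t2.png",a)
E
```

```text
[ 0.391 -0.283  0.387]
coil1_c 0.98 hue 109.0 px 386 321 xy [ 0.4008 -0.4383] bore deg 127.4 IoU 0.949
coil1_c 0.55 hue 11.0 px 371 259 xy [0.5775 0.0905] bore deg 99.6 IoU 0.841
coil2_c 0.74 hue 84.0 px 320 333 xy [0.371  0.2242] bore deg 104.8 IoU 0.89
coil2_c 0.58 hue 13.0 px 357 320 xy [0.4083 0.124 ] bore deg 92.3 IoU 0.909
```

View pics/t2.png

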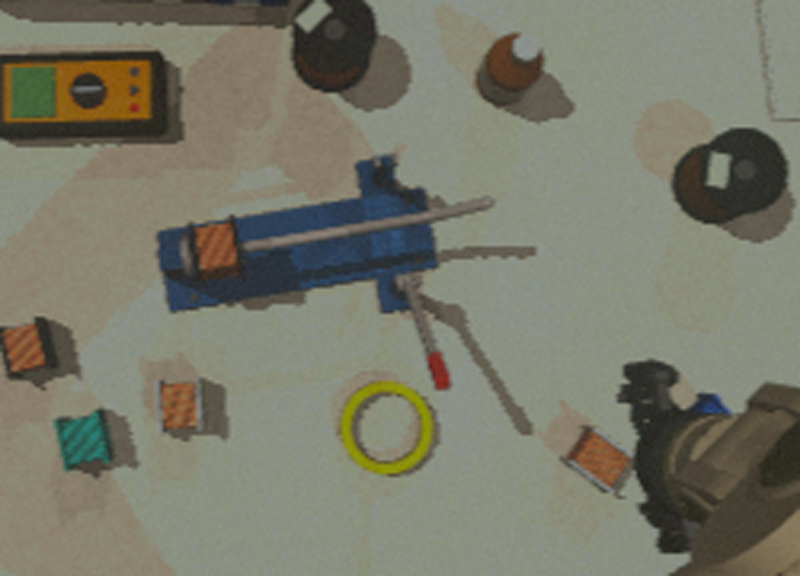

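Coil D hangs against the collar at (213,248). White coil C is at (600,460), next to the gripper, but the network missed it in the wrist view, so I'll move over it and look again.

Emit:
servo_tool([
  {"dx": -4,"dy": -4,"dz": -15,"rx": 0,"ry": 0,"rz": 0.1,"fingers": -1},
  {"dx": -4,"dy": -4,"dz": -15,"rx": 0,"ry": 0,"rz": 0.1,"fingers": -1},
  {"dx": -4,"dy": -4,"dz": -15,"rx": 0,"ry": 0,"rz": 0.1,"fingers": -1},
  {"dx": -4,"dy": -4,"dz": -15,"rx": 0,"ry": 0,"rz": 0.1,"fingers": -1},
  {"dx": -4,"dy": -4,"dz": -15,"rx": 0,"ry": 0,"rz": 0.1,"fingers": -1},
  {"dx": -4,"dy": -4,"dz": -15,"rx": 0,"ry": 0,"rz": 0.1,"fingers": -1},
  {"dx": 0,"dy": 0,"dz": 0,"rx": 0,"ry": 0,"rz": 0,"fingers": -1},
  {"dx": 0,"dy": 0,"dz": 0,"rx": 0,"ry": 0,"rz": 0,"fingers": -1},
])

```text
clock: 20.35
tcp_pos: [0.3681, -0.3049, 0.2979]
orientation: [-0.0, 0.382, 0.924, 0.0]
wrist_force: [-0.3, -0.2, 0.3]
finger_gap: 0.0855
```

```bash
python3 - <<'E'
from h import *
T=T_tool(); print(T.round(3).tolist())
w=cam("wrist"); coils(w,"wrist")
cv2.imwrite("pics/w6.png",w["img"][:,:,::-1])
E
```

```text
[[-0.708, 0.706, -0.0, 0.368], [0.706, 0.708, 0.0, -0.305], [0.001, 0.0, -1.0, 0.298], [0.0, 0.0, 0.0, 1.0]]
coil1_c 0.84 hue 22.0 px 790 121 xy [0.6465 0.1795] bore deg 86.4 IoU 0.809
coil1_c 0.74 hue 109.0 px 332 330 xy [ 0.4014 -0.4381] bore deg 127.7 IoU 0.963
coil2_c 0.69 hue 12.0 px 706 8 xy [0.4115 0.1269] bore deg 95.3 IoU 0.964
coil2_c 0.46 hue 105.0 px 715 196 xy [ 0.5685 -0.0977] bore deg 59.4 IoU 0.171
```

View pics/w6.png

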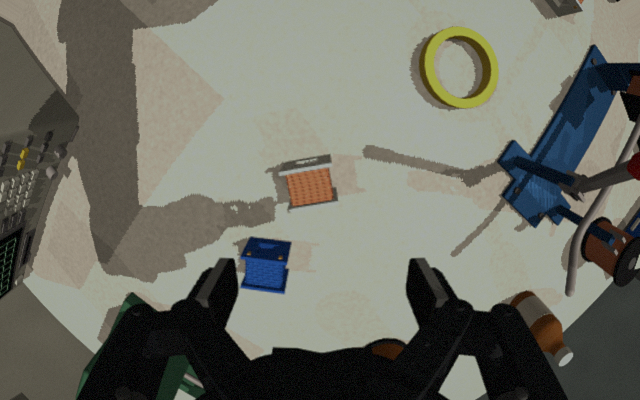

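C is at (310,182) and the blue decoy at (266,265). I'll measure C from its copper patch.

```bash
python3 - <<'E'
from h import *
w=cam("wrist"); hsv=cv2.cvtColor(w["img"],cv2.COLOR_RGB2HSV)
m=((hsv[...,0]<20)&(hsv[...,1]>90)&(hsv[...,2]>60)).astype(np.uint8); z=np.zeros_like(m); z[140:225,265:355]=m[140:225,265:355]
z=cv2.morphologyEx(z,cv2.MORPH_CLOSE,np.ones((5,5))); n,l,s,c=cv2.connectedComponentsWithStats(z); k=1+s[1:,4].argmax()
cs,_=cv2.findContours((l==k).astype(np.uint8),0,2); q=cv2.boxPoints(cv2.minAreaRect(cs[0])); q4=cv2.approxPolyDP(cs[0],5,True)[:,0]
print(q4.tolist(),s[k])
W=onz(q,w,.051); print((W*1000).round(0).tolist(),(W.mean(0)*1000).round(1))
for i in range(4): d=W[(i+1)%4]-W[i]; print(round(np.hypot(*d[:2])*1000,1),round(np.degrees(np.arctan2(d[1],d[0]))%180,1))
# silhouette incl. grey flanges vs light bench: saturation/value grabcut
g=np.full(m.shape,2,np.uint8)*0; g[:]=0; g[145:218,268:350]=2; g[l==k]=1; 
g2=g.copy(); cv2.grabCut(np.ascontiguousarray(w["img"][:,:,::-1]),g2,None,np.zeros((1,65)),np.zeros((1,65)),5,cv2.GC_INIT_WITH_MASK)
M=(g2==1)|(g2==3); print(M.sum(),fitcoil(M,w,W.mean(0)[:2]))
E
```

```text
[[328, 167], [286, 174], [291, 203], [333, 197]] [ 285  167   49   38 1414]
[[338.0, -330.0, 51.0], [365.0, -291.0, 51.0], [394.0, -312.0, 51.0], [366.0, -352.0, 51.0]] [ 365.8 -321.2   51. ]
47.2 54.6
36.0 144.7
48.7 55.0
36.4 142.4
1627 (array([ 0.37176408, -0.32340673,  1.07799708]), np.float64(0.6666314426861808))
```

Emit:
servo_tool([
  {"dx": -2,"dy": -8,"dz": -30,"rx": 0,"ry": 0,"rz": 0.082,"fingers": -1},
  {"dx": -1,"dy": -7.5,"dz": -40,"rx": 0,"ry": 0,"rz": 0.082,"fingers": -1},
  {"dx": 0,"dy": 0,"dz": -40,"rx": 0,"ry": 0,"rz": 0,"fingers": -1},
  {"dx": 0,"dy": 0,"dz": -40,"rx": 0,"ry": 0,"rz": 0,"fingers": -1},
  {"dx": 0,"dy": 0,"dz": -40,"rx": 0,"ry": 0,"rz": 0,"fingers": -1},
  {"dx": 0,"dy": 0,"dz": -25,"rx": 0,"ry": 0,"rz": 0,"fingers": -1},
  {"dx": 0,"dy": 0,"dz": 0,"rx": 0,"ry": 0,"rz": 0,"fingers": -1},
  {"dx": 0,"dy": 0,"dz": 0,"rx": 0,"ry": 0,"rz": 0,"fingers": 1},
])

```text
clock: 21.35
tcp_pos: [0.3651, -0.3214, 0.0832]
orientation: [-0.0, 0.305, 0.952, -0.0]
wrist_force: [-0.1, -0.9, 0.5]
finger_gap: 0.0735
```

Emit:
servo_tool([
  {"dx": 0,"dy": 0,"dz": 0,"rx": 0,"ry": 0,"rz": 0,"fingers": 1},
  {"dx": 0,"dy": 0,"dz": 0,"rx": 0,"ry": 0,"rz": 0,"fingers": 1},
  {"dx": 0,"dy": 0,"dz": 0,"rx": 0,"ry": 0,"rz": 0,"fingers": 1},
  {"dx": 0,"dy": 0,"dz": 0,"rx": 0,"ry": 0,"rz": 0,"fingers": 1},
  {"dx": 0,"dy": 0,"dz": 45,"rx": 0,"ry": 0,"rz": 0,"fingers": 1},
  {"dx": 0,"dy": 0,"dz": 45,"rx": 0,"ry": 0,"rz": 0,"fingers": 1},
  {"dx": 0,"dy": 0,"dz": 45,"rx": 0,"ry": 0,"rz": 0,"fingers": 1},
  {"dx": 0,"dy": 0,"dz": 45,"rx": 0,"ry": 0,"rz": 0,"fingers": 1},
])

```text
clock: 22.15
tcp_pos: [0.3644, -0.3208, 0.2652]
orientation: [0.0, 0.305, 0.952, -0.0]
wrist_force: [0.4, -0.8, -2.3]
finger_gap: 0.0453
```

```bash
python3 - <<'E'
from h import *
T=T_tool(); print(T[:3,3].round(4),env.get_state()["finger_gap"],np.degrees(np.arctan2(T[1,0],T[0,0])))
plan([(225,215,0,8),(215,194,40,7)])
w=cam("wrist"); cv2.imwrite("pics/w7.png",w["img"][120:360,160:480,::-1])
E
```

```text
[ 0.3644 -0.3208  0.2652] 0.045342725821549405 144.51360345555278
(225, 215, 0, 8) rows 8 dx 32.9 dy 11.9 dz 0.6 rx 0.0001 ry 0.0000 rz -0.0955
(215, 194, 40, 7) rows 7 dx -1.2 dy 6.4 dz -4.8 rx -0.0980 ry -0.0186 rz 0.0000
```

View pics/w7.png

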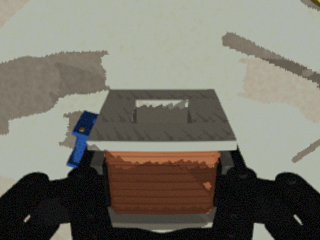

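C is held square, with its bore visible. Going to the pre-thread pose.

Emit:
servo_tool([
  {"dx": 32.9,"dy": 11.9,"dz": 0.6,"rx": 0,"ry": 0,"rz": -0.0955,"fingers": 1},
  {"dx": 32.9,"dy": 11.9,"dz": 0.6,"rx": 0,"ry": 0,"rz": -0.0955,"fingers": 1},
  {"dx": 32.9,"dy": 11.9,"dz": 0.6,"rx": 0,"ry": 0,"rz": -0.0955,"fingers": 1},
  {"dx": 32.9,"dy": 11.9,"dz": 0.6,"rx": 0,"ry": 0,"rz": -0.0955,"fingers": 1},
  {"dx": 32.9,"dy": 11.9,"dz": 0.6,"rx": 0,"ry": 0,"rz": -0.0955,"fingers": 1},
  {"dx": 32.9,"dy": 11.9,"dz": 0.6,"rx": 0,"ry": 0,"rz": -0.0955,"fingers": 1},
  {"dx": 32.9,"dy": 11.9,"dz": 0.6,"rx": 0,"ry": 0,"rz": -0.0955,"fingers": 1},
  {"dx": 32.9,"dy": 11.9,"dz": 0.6,"rx": 0,"ry": 0,"rz": -0.0955,"fingers": 1},
])

```text
clock: 23.0
tcp_pos: [0.6291, -0.2252, 0.2677]
orientation: [0.0, 0.639, 0.769, 0.0]
wrist_force: [0.1, -0.7, -2.6]
finger_gap: 0.0458
```

Emit:
servo_tool([
  {"dx": -1.2,"dy": 6.4,"dz": -4.8,"rx": -0.098,"ry": -0.0186,"rz": 0,"fingers": 1},
  {"dx": -1.2,"dy": 6.4,"dz": -4.8,"rx": -0.098,"ry": -0.0186,"rz": 0,"fingers": 1},
  {"dx": -1.2,"dy": 6.4,"dz": -4.8,"rx": -0.098,"ry": -0.0186,"rz": 0,"fingers": 1},
  {"dx": -1.2,"dy": 6.4,"dz": -4.8,"rx": -0.098,"ry": -0.0186,"rz": 0,"fingers": 1},
  {"dx": -1.2,"dy": 6.4,"dz": -4.8,"rx": -0.098,"ry": -0.0186,"rz": 0,"fingers": 1},
  {"dx": -1.2,"dy": 6.4,"dz": -4.8,"rx": -0.098,"ry": -0.0186,"rz": 0,"fingers": 1},
  {"dx": -1.2,"dy": 6.4,"dz": -4.8,"rx": -0.098,"ry": -0.0186,"rz": 0,"fingers": 1},
  {"dx": 0,"dy": 0,"dz": 0,"rx": 0,"ry": 0,"rz": 0,"fingers": 1},
])

```text
clock: 23.8
tcp_pos: [0.6176, -0.1784, 0.2312]
orientation: [0.261, 0.598, 0.726, -0.218]
wrist_force: [1.0, 0.2, -3.7]
finger_gap: 0.0454
```

Emit:
servo_tool([
  {"dx": 0,"dy": 0,"dz": 0,"rx": 0,"ry": 0,"rz": 0,"fingers": 1},
  {"dx": 0,"dy": 0,"dz": 0,"rx": 0,"ry": 0,"rz": 0,"fingers": 1},
  {"dx": 0,"dy": 0,"dz": 0,"rx": 0,"ry": 0,"rz": 0,"fingers": 1},
])

```text
clock: 24.1
tcp_pos: [0.6202, -0.1822, 0.235]
orientation: [0.264, 0.6, 0.723, -0.218]
wrist_force: [0.2, -1.0, -2.0]
finger_gap: 0.0455
```

```bash
python3 - <<'E'
from h import *
T=T_tool(); p,Q=pose(215,194,40); print((T[:3,3]-p)*1000,R.from_matrix(Q@T[:3,:3].T).as_rotvec().round(3))
E
```

```text
[ 0.71003821 -0.91451174 -1.16055757] [-0.001  0.002  0.002]
```

Emit:
servo_tool([
  {"dx": -1.5,"dy": 7.7,"dz": -6.6,"rx": 0,"ry": 0,"rz": 0,"fingers": 1},
  {"dx": -1.5,"dy": 7.7,"dz": -6.6,"rx": 0,"ry": 0,"rz": 0,"fingers": 1},
  {"dx": -1.5,"dy": 7.7,"dz": -6.6,"rx": 0,"ry": 0,"rz": 0,"fingers": 1},
  {"dx": -1.5,"dy": 7.7,"dz": -6.6,"rx": 0,"ry": 0,"rz": 0,"fingers": 1},
  {"dx": -1.5,"dy": 7.7,"dz": -6.6,"rx": 0,"ry": 0,"rz": 0,"fingers": 1},
  {"dx": -1.5,"dy": 7.7,"dz": -6.6,"rx": 0,"ry": 0,"rz": 0,"fingers": 1},
  {"dx": 0,"dy": 0,"dz": 0,"rx": 0,"ry": 0,"rz": 0,"fingers": 1},
])

```text
clock: 24.8
tcp_pos: [0.6097, -0.1335, 0.1926]
orientation: [0.262, 0.599, 0.725, -0.219]
wrist_force: [0.0, 0.3, -3.0]
finger_gap: 0.0459
```

Emit:
servo_tool([
  {"dx": -1.1,"dy": 6,"dz": -4.9,"rx": 0,"ry": 0,"rz": 0,"fingers": 1},
  {"dx": -1.1,"dy": 6,"dz": -4.9,"rx": 0,"ry": 0,"rz": 0,"fingers": 1},
  {"dx": -1.1,"dy": 6,"dz": -4.9,"rx": 0,"ry": 0,"rz": 0,"fingers": 1},
  {"dx": -1.1,"dy": 6,"dz": -4.9,"rx": 0,"ry": 0,"rz": 0,"fingers": 1},
  {"dx": 0,"dy": 0,"dz": 0,"rx": 0,"ry": 0,"rz": 0,"fingers": 1},
])

```text
clock: 25.3
tcp_pos: [0.6069, -0.1102, 0.1759]
orientation: [0.265, 0.599, 0.724, -0.218]
wrist_force: [-2.0, 5.6, 5.4]
finger_gap: 0.0455
```

Emit:
servo_tool([
  {"dx": -0.2,"dy": 1.2,"dz": 0.2,"rx": 0.0572,"ry": 0.0109,"rz": 0,"fingers": 1},
  {"dx": -0.2,"dy": 1.2,"dz": 0.2,"rx": 0.0572,"ry": 0.0109,"rz": 0,"fingers": 1},
  {"dx": -0.2,"dy": 1.2,"dz": 0.2,"rx": 0.0572,"ry": 0.0109,"rz": 0,"fingers": 1},
  {"dx": 0,"dy": 0.2,"dz": 0,"rx": 0.0772,"ry": 0.0147,"rz": 0,"fingers": 1},
  {"dx": 0,"dy": 0.2,"dz": 0,"rx": 0.0772,"ry": 0.0147,"rz": 0,"fingers": 1},
  {"dx": 0,"dy": 0.2,"dz": 0,"rx": 0.0772,"ry": 0.0147,"rz": 0,"fingers": 1},
  {"dx": 0,"dy": 0.2,"dz": 0,"rx": 0.0772,"ry": 0.0147,"rz": 0,"fingers": 1},
  {"dx": 0,"dy": 0,"dz": 0,"rx": 0,"ry": 0,"rz": 0,"fingers": 1},
])

```text
clock: 26.1
tcp_pos: [0.606, -0.1079, 0.1755]
orientation: [0.08, 0.635, 0.765, -0.067]
wrist_force: [-0.1, -0.0, -2.3]
finger_gap: 0.0452
```

Emit:
servo_tool([
  {"dx": -0.2,"dy": 1.2,"dz": -1.3,"rx": 0.0686,"ry": 0.013,"rz": 0,"fingers": 1},
  {"dx": -0.2,"dy": 1.2,"dz": -1.3,"rx": 0.0686,"ry": 0.013,"rz": 0,"fingers": 1},
  {"dx": -0.2,"dy": 1.2,"dz": -1.3,"rx": 0.0686,"ry": 0.013,"rz": 0,"fingers": 1},
  {"dx": -2.1,"dy": 10.8,"dz": -0.7,"rx": 0,"ry": 0,"rz": 0,"fingers": 1},
  {"dx": -2.1,"dy": 10.8,"dz": -0.7,"rx": 0,"ry": 0,"rz": 0,"fingers": 1},
  {"dx": -2.1,"dy": 10.8,"dz": -0.7,"rx": 0,"ry": 0,"rz": 0,"fingers": 1},
  {"dx": 0,"dy": 0,"dz": 0,"rx": 0,"ry": 0,"rz": 0,"fingers": 1},
])

```text
clock: 26.8
tcp_pos: [0.5983, -0.0678, 0.1697]
orientation: [0.0, 0.637, 0.771, 0.0]
wrist_force: [0.4, 2.4, 3.5]
finger_gap: 0.0452
```

```bash
python3 - <<'E'
from h import *
T=T_tool(); p,Q=pose(67,117,0); print((T[:3,3]-p)*1000,R.from_matrix(Q@T[:3,:3].T).as_rotvec().round(3),env.get_state()["wrist_force"])
plan([(-49,116,0,8)])
E
```

```text
[-0.13166719  2.83575473 -2.2825215 ] [-0.     0.    -0.003] [0.38256513 2.41849814 3.54632737]
(-49, 116, 0, 8) rows 8 dx -2.7 dy 13.9 dz 0.2 rx -0.0001 ry 0.0001 rz -0.0004
```

Emit:
servo_tool([
  {"dx": -2.7,"dy": 13.9,"dz": 0,"rx": 0,"ry": 0,"rz": 0,"fingers": 1},
  {"dx": -2.7,"dy": 13.9,"dz": 0,"rx": 0,"ry": 0,"rz": 0,"fingers": 1},
  {"dx": -2.7,"dy": 13.9,"dz": 0,"rx": 0,"ry": 0,"rz": 0,"fingers": 1},
  {"dx": -2.7,"dy": 13.9,"dz": 0,"rx": 0,"ry": 0,"rz": 0,"fingers": 1},
  {"dx": -2.7,"dy": 13.9,"dz": 0,"rx": 0,"ry": 0,"rz": 0,"fingers": 1},
  {"dx": -2.7,"dy": 13.9,"dz": 0,"rx": 0,"ry": 0,"rz": 0,"fingers": 1},
  {"dx": -2.7,"dy": 13.9,"dz": 0,"rx": 0,"ry": 0,"rz": 0,"fingers": 1},
  {"dx": -2.3,"dy": 12,"dz": 0,"rx": 0,"ry": 0,"rz": 0,"fingers": 1},
])

```text
clock: 27.6
tcp_pos: [0.5774, 0.0397, 0.1697]
orientation: [0.0, 0.638, 0.77, -0.0]
wrist_force: [1.8, -8.2, 4.2]
finger_gap: 0.0452
```

Emit:
servo_tool([
  {"dx": 0,"dy": 0,"dz": 0,"rx": 0,"ry": 0,"rz": 0,"fingers": 1},
  {"dx": 0,"dy": 0,"dz": 0,"rx": 0,"ry": 0,"rz": 0,"fingers": 1},
  {"dx": 0,"dy": 0,"dz": 0,"rx": 0,"ry": 0,"rz": 0,"fingers": -0.5},
  {"dx": 0,"dy": 0,"dz": 0,"rx": 0,"ry": 0,"rz": 0,"fingers": -0.5},
  {"dx": 0,"dy": 0,"dz": 0,"rx": 0,"ry": 0,"rz": 0,"fingers": -0.5},
  {"dx": 0,"dy": 0,"dz": 0,"rx": 0,"ry": 0,"rz": 0,"fingers": -0.5},
])

```text
clock: 28.2
tcp_pos: [0.577, 0.039, 0.1687]
orientation: [-0.001, 0.638, 0.77, -0.0]
wrist_force: [-0.4, -0.2, 0.5]
finger_gap: 0.0641
```

Emit:
servo_tool([
  {"dx": 0,"dy": 0,"dz": 25,"rx": 0,"ry": 0,"rz": 0,"fingers": -0.5},
  {"dx": 0,"dy": 0,"dz": 40,"rx": 0,"ry": 0,"rz": 0,"fingers": -0.5},
  {"dx": 0,"dy": 0,"dz": 45,"rx": 0,"ry": 0,"rz": 0,"fingers": -0.5},
  {"dx": 0,"dy": 0,"dz": 40,"rx": 0,"ry": 0,"rz": 0,"fingers": -1},
  {"dx": -30,"dy": 10,"dz": 0,"rx": 0,"ry": 0,"rz": 0,"fingers": -1},
  {"dx": -40,"dy": 20,"dz": 0,"rx": 0,"ry": 0,"rz": 0,"fingers": -1},
  {"dx": -45,"dy": 25,"dz": -10,"rx": 0,"ry": 0,"rz": 0,"fingers": -1},
  {"dx": -45,"dy": 25,"dz": -30,"rx": 0,"ry": 0,"rz": 0,"fingers": -1},
])

```text
clock: 29.0
tcp_pos: [0.4261, 0.1142, 0.2858]
orientation: [0.001, 0.638, 0.77, 0.002]
wrist_force: [1.6, 1.1, 0.5]
finger_gap: 0.0855
```

Emit:
servo_tool([
  {"dx": 0,"dy": 0,"dz": 0,"rx": 0,"ry": 0,"rz": -0.045,"fingers": -1},
  {"dx": 0,"dy": 0,"dz": 0,"rx": 0,"ry": 0,"rz": -0.045,"fingers": -1},
  {"dx": 0,"dy": 0,"dz": 0,"rx": 0,"ry": 0,"rz": 0,"fingers": -1},
])

```text
clock: 29.3
tcp_pos: [0.4261, 0.1138, 0.2844]
orientation: [-0.0, 0.672, 0.741, -0.0]
wrist_force: [0.4, -0.4, 0.1]
finger_gap: 0.0853
```

```bash
python3 - <<'E'
from h import *
T=T_tool(); print(T.round(3).tolist())
w=cam("wrist"); im=cv2.resize(w["img"][:,:,::-1],(800,500),interpolation=cv2.INTER_CUBIC)
coils(w,"wrist",im); cv2.imwrite("pics/w8.png",im)
E
```

```text
[[-0.098, 0.995, -0.001, 0.426], [0.995, 0.098, 0.001, 0.114], [0.001, -0.001, -1.0, 0.284], [0.0, 0.0, 0.0, 1.0]]
coil1_c 0.68 hue 12.0 px 586 308 xy [0.6178 0.0402] bore deg 172.3 IoU 0.638
coil2_c 0.92 hue 12.0 px 384 208 xy [0.4111 0.1259] bore deg 95.4 IoU 0.973
coil2_c 0.91 hue 86.0 px 347 81 xy [0.3719 0.2275] bore deg 105.3 IoU 0.964
```

View pics/w8.png

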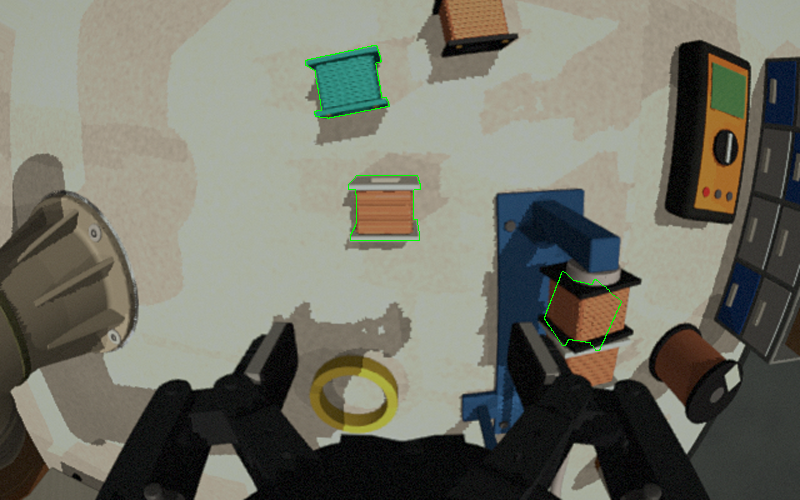

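B is at (384,208) with a good fit, and two coils are on the rod at the collar. Picking B.

Emit:
servo_tool([
  {"dx": -7,"dy": 6,"dz": -30,"rx": 0,"ry": 0,"rz": 0,"fingers": -1},
  {"dx": -8,"dy": 6,"dz": -40,"rx": 0,"ry": 0,"rz": 0,"fingers": -1},
  {"dx": 0,"dy": 0,"dz": -40,"rx": 0,"ry": 0,"rz": 0,"fingers": -1},
  {"dx": 0,"dy": 0,"dz": -40,"rx": 0,"ry": 0,"rz": 0,"fingers": -1},
  {"dx": 0,"dy": 0,"dz": -40,"rx": 0,"ry": 0,"rz": 0,"fingers": -1},
  {"dx": 0,"dy": 0,"dz": -11,"rx": 0,"ry": 0,"rz": 0,"fingers": -1},
  {"dx": 0,"dy": 0,"dz": 0,"rx": 0,"ry": 0,"rz": 0,"fingers": -1},
  {"dx": 0,"dy": 0,"dz": 0,"rx": 0,"ry": 0,"rz": 0,"fingers": 1},
])

```text
clock: 30.25
tcp_pos: [0.413, 0.1256, 0.0847]
orientation: [0.0, 0.672, 0.741, 0.001]
wrist_force: [0.4, 0.5, 0.3]
finger_gap: 0.0731
```

Emit:
servo_tool([
  {"dx": 0,"dy": 0,"dz": 0,"rx": 0,"ry": 0,"rz": 0,"fingers": 1},
  {"dx": 0,"dy": 0,"dz": 0,"rx": 0,"ry": 0,"rz": 0,"fingers": 1},
  {"dx": 0,"dy": 0,"dz": 0,"rx": 0,"ry": 0,"rz": 0,"fingers": 1},
  {"dx": 0,"dy": 0,"dz": 0,"rx": 0,"ry": 0,"rz": 0,"fingers": 1},
  {"dx": 0,"dy": 0,"dz": 45,"rx": 0,"ry": 0,"rz": 0,"fingers": 1},
  {"dx": 0,"dy": 0,"dz": 45,"rx": 0,"ry": 0,"rz": 0,"fingers": 1},
  {"dx": 0,"dy": 0,"dz": 45,"rx": 0,"ry": 0,"rz": 0,"fingers": 1},
  {"dx": 0,"dy": 0,"dz": 45,"rx": 0,"ry": 0,"rz": 0,"fingers": 1},
])

```text
clock: 31.05
tcp_pos: [0.4112, 0.1256, 0.2661]
orientation: [0.0, 0.672, 0.741, 0.001]
wrist_force: [0.8, -0.8, -3.5]
finger_gap: 0.0454
```

Emit:
servo_tool([
  {"dx": 20,"dy": 0,"dz": 45,"rx": 0,"ry": 0,"rz": 0.03,"fingers": 1},
  {"dx": 40,"dy": 0,"dz": 0,"rx": 0,"ry": 0,"rz": 0.03,"fingers": 1},
  {"dx": 40,"dy": -5,"dz": 0,"rx": 0,"ry": 0,"rz": 0.03,"fingers": 1},
  {"dx": 40,"dy": -20,"dz": 0,"rx": 0,"ry": 0,"rz": 0,"fingers": 1},
  {"dx": 40,"dy": -20,"dz": 0,"rx": 0,"ry": 0,"rz": 0,"fingers": 1},
  {"dx": 20,"dy": -40,"dz": 0,"rx": 0,"ry": 0,"rz": 0,"fingers": 1},
  {"dx": 10,"dy": -40,"dz": 0,"rx": 0,"ry": 0,"rz": 0,"fingers": 1},
  {"dx": 0,"dy": -45,"dz": 0,"rx": 0,"ry": 0,"rz": 0,"fingers": 1},
])

```text
clock: 31.85
tcp_pos: [0.6229, -0.0455, 0.3083]
orientation: [-0.0, 0.637, 0.771, 0.0]
wrist_force: [0.8, -0.8, -2.6]
finger_gap: 0.0454
```

Emit:
servo_tool([
  {"dx": 0,"dy": -45,"dz": 0,"rx": 0,"ry": 0,"rz": 0,"fingers": 1},
  {"dx": 0,"dy": -45,"dz": 0,"rx": 0,"ry": 0,"rz": 0,"fingers": 1},
  {"dx": 5,"dy": -45,"dz": 0,"rx": 0,"ry": 0,"rz": 0,"fingers": 1},
  {"dx": 0,"dy": 0,"dz": 0,"rx": 0,"ry": 0,"rz": 0,"fingers": 1},
  {"dx": 0,"dy": 0,"dz": 0,"rx": 0,"ry": 0,"rz": 0,"fingers": 1},
])

```text
clock: 32.35
tcp_pos: [0.6263, -0.1808, 0.3085]
orientation: [-0.001, 0.639, 0.769, 0.0]
wrist_force: [-0.0, -0.6, -3.6]
finger_gap: 0.0451
```

```bash
python3 - <<'E'
from h import *
T=T_tool(); print(T[:3,3].round(4),env.get_state()["finger_gap"])
plan([(225,215,0,3),(215,194,40,7)])
E
```

```text
[ 0.6263 -0.1808  0.3085] 0.04505977106809936
(225, 215, 0, 3) rows 3 dx 0.5 dy -15.0 dz -12.8 rx -0.0003 ry -0.0002 rz 0.0009
(215, 194, 40, 7) rows 7 dx -1.2 dy 6.4 dz -4.8 rx -0.0980 ry -0.0186 rz 0.0000
```

Emit:
servo_tool([
  {"dx": 0.5,"dy": -23,"dz": -2,"rx": 0,"ry": 0,"rz": 0,"fingers": 1},
  {"dx": 0.5,"dy": -22,"dz": -14,"rx": 0,"ry": 0,"rz": 0,"fingers": 1},
  {"dx": 0.5,"dy": 0,"dz": -22.4,"rx": 0,"ry": 0,"rz": 0,"fingers": 1},
])

```text
clock: 32.65
tcp_pos: [0.629, -0.2267, 0.2707]
orientation: [0.002, 0.638, 0.77, 0.0]
wrist_force: [0.4, 0.1, -3.6]
finger_gap: 0.045
```

Emit:
servo_tool([
  {"dx": -1.2,"dy": 6.4,"dz": -4.8,"rx": -0.098,"ry": -0.0186,"rz": 0,"fingers": 1},
  {"dx": -1.2,"dy": 6.4,"dz": -4.8,"rx": -0.098,"ry": -0.0186,"rz": 0,"fingers": 1},
  {"dx": -1.2,"dy": 6.4,"dz": -4.8,"rx": -0.098,"ry": -0.0186,"rz": 0,"fingers": 1},
  {"dx": -1.2,"dy": 6.4,"dz": -4.8,"rx": -0.098,"ry": -0.0186,"rz": 0,"fingers": 1},
  {"dx": -1.2,"dy": 6.4,"dz": -4.8,"rx": -0.098,"ry": -0.0186,"rz": 0,"fingers": 1},
  {"dx": -1.2,"dy": 6.4,"dz": -4.8,"rx": -0.098,"ry": -0.0186,"rz": 0,"fingers": 1},
  {"dx": -1.2,"dy": 6.4,"dz": -4.8,"rx": -0.098,"ry": -0.0186,"rz": 0,"fingers": 1},
  {"dx": 0,"dy": 0,"dz": 0,"rx": 0,"ry": 0,"rz": 0,"fingers": 1},
])

```text
clock: 33.45
tcp_pos: [0.6176, -0.1763, 0.2328]
orientation: [0.261, 0.597, 0.726, -0.219]
wrist_force: [0.2, 1.3, -3.8]
finger_gap: 0.045
```

Emit:
servo_tool([
  {"dx": 0,"dy": 0,"dz": 0,"rx": 0,"ry": 0,"rz": 0,"fingers": 1},
  {"dx": 0,"dy": 0,"dz": 0,"rx": 0,"ry": 0,"rz": 0,"fingers": 1},
  {"dx": 0,"dy": 0,"dz": 0,"rx": 0,"ry": 0,"rz": 0,"fingers": 1},
])

```text
clock: 33.75
tcp_pos: [0.6205, -0.1806, 0.2375]
orientation: [0.263, 0.6, 0.723, -0.218]
wrist_force: [0.6, 0.1, -2.5]
finger_gap: 0.0455
```

```bash
python3 - <<'E'
from h import *
T=T_tool(); p,Q=pose(215,194,40); print((T[:3,3]-p)*1000,R.from_matrix(Q@T[:3,:3].T).as_rotvec().round(3))
E
```

```text
[1.00409708 0.71956054 1.34907351] [-0.001  0.001  0.002]
```

Emit:
servo_tool([
  {"dx": -1.7,"dy": 7.6,"dz": -7,"rx": 0,"ry": 0,"rz": 0,"fingers": 1},
  {"dx": -1.7,"dy": 7.6,"dz": -7,"rx": 0,"ry": 0,"rz": 0,"fingers": 1},
  {"dx": -1.5,"dy": 7.5,"dz": -6.8,"rx": 0,"ry": 0,"rz": 0,"fingers": 1},
  {"dx": -1.5,"dy": 7.7,"dz": -6.6,"rx": 0,"ry": 0,"rz": 0,"fingers": 1},
  {"dx": -1.5,"dy": 7.7,"dz": -6.6,"rx": 0,"ry": 0,"rz": 0,"fingers": 1},
  {"dx": -1.5,"dy": 7.7,"dz": -6.6,"rx": 0,"ry": 0,"rz": 0,"fingers": 1},
  {"dx": 0,"dy": 0,"dz": 0,"rx": 0,"ry": 0,"rz": 0,"fingers": 1},
])

```text
clock: 34.45
tcp_pos: [0.6097, -0.1324, 0.1943]
orientation: [0.262, 0.599, 0.725, -0.219]
wrist_force: [0.5, -0.7, -2.9]
finger_gap: 0.0455
```

Emit:
servo_tool([
  {"dx": -1.1,"dy": 6,"dz": -4.9,"rx": 0,"ry": 0,"rz": 0,"fingers": 1},
  {"dx": -1.1,"dy": 6,"dz": -4.9,"rx": 0,"ry": 0,"rz": 0,"fingers": 1},
  {"dx": -1.1,"dy": 6,"dz": -4.9,"rx": 0,"ry": 0,"rz": 0,"fingers": 1},
  {"dx": -1.1,"dy": 6,"dz": -4.9,"rx": 0,"ry": 0,"rz": 0,"fingers": 1},
  {"dx": 0,"dy": 0,"dz": 0,"rx": 0,"ry": 0,"rz": 0,"fingers": 1},
])

```text
clock: 34.95
tcp_pos: [0.6058, -0.1088, 0.1758]
orientation: [0.263, 0.599, 0.724, -0.218]
wrist_force: [-0.5, 1.2, -2.1]
finger_gap: 0.0454
```

Emit:
servo_tool([
  {"dx": -0.2,"dy": 1.2,"dz": 0.2,"rx": 0.0572,"ry": 0.0109,"rz": 0,"fingers": 1},
  {"dx": -0.2,"dy": 1.2,"dz": 0.2,"rx": 0.0572,"ry": 0.0109,"rz": 0,"fingers": 1},
  {"dx": -0.2,"dy": 1.2,"dz": 0.2,"rx": 0.0572,"ry": 0.0109,"rz": 0,"fingers": 1},
  {"dx": 0,"dy": 0.2,"dz": 0,"rx": 0.0772,"ry": 0.0147,"rz": 0,"fingers": 1},
  {"dx": 0,"dy": 0.2,"dz": 0,"rx": 0.0772,"ry": 0.0147,"rz": 0,"fingers": 1},
  {"dx": 0,"dy": 0.2,"dz": 0,"rx": 0.0772,"ry": 0.0147,"rz": 0,"fingers": 1},
  {"dx": 0,"dy": 0.2,"dz": 0,"rx": 0.0772,"ry": 0.0147,"rz": 0,"fingers": 1},
  {"dx": 0,"dy": 0,"dz": 0,"rx": 0,"ry": 0,"rz": 0,"fingers": 1},
])

```text
clock: 35.75
tcp_pos: [0.6061, -0.1072, 0.1775]
orientation: [0.081, 0.635, 0.765, -0.067]
wrist_force: [0.6, -1.0, -2.9]
finger_gap: 0.0453
```

Emit:
servo_tool([
  {"dx": -0.2,"dy": 1.2,"dz": -1.3,"rx": 0.0686,"ry": 0.013,"rz": 0,"fingers": 1},
  {"dx": -0.2,"dy": 1.2,"dz": -1.3,"rx": 0.0686,"ry": 0.013,"rz": 0,"fingers": 1},
  {"dx": -0.2,"dy": 1.2,"dz": -1.3,"rx": 0.0686,"ry": 0.013,"rz": 0,"fingers": 1},
  {"dx": -2.1,"dy": 10.8,"dz": -0.7,"rx": 0,"ry": 0,"rz": 0,"fingers": 1},
  {"dx": -2.1,"dy": 10.8,"dz": -0.7,"rx": 0,"ry": 0,"rz": 0,"fingers": 1},
  {"dx": -2.1,"dy": 10.8,"dz": -0.7,"rx": 0,"ry": 0,"rz": 0,"fingers": 1},
  {"dx": 0,"dy": 0,"dz": 0,"rx": 0,"ry": 0,"rz": 0,"fingers": 1},
])

```text
clock: 36.45
tcp_pos: [0.5977, -0.0668, 0.1708]
orientation: [-0.001, 0.636, 0.771, -0.0]
wrist_force: [0.1, -1.1, -2.2]
finger_gap: 0.0454
```

```bash
python3 - <<'E'
from h import *
T=T_tool(); p,Q=pose(67,117,0); print((T[:3,3]-p)*1000,R.from_matrix(Q@T[:3,:3].T).as_rotvec().round(3),env.get_state()["wrist_force"])
plan([(-4,115,0,5)])
E
```

```text
[-0.79518935  3.86614593 -1.24237999] [-0.    -0.002 -0.003] [ 0.08296077 -1.0621662  -2.18752528]
(-4, 115, 0, 5) rows 5 dx -2.5 dy 13.2 dz -0.2 rx -0.0000 ry -0.0003 rz -0.0006
```

Emit:
servo_tool([
  {"dx": -2.5,"dy": 13.2,"dz": 0,"rx": 0,"ry": 0,"rz": 0,"fingers": 1},
  {"dx": -2.5,"dy": 13.2,"dz": 0,"rx": 0,"ry": 0,"rz": 0,"fingers": 1},
  {"dx": -2.5,"dy": 13.2,"dz": -1,"rx": 0,"ry": 0,"rz": 0,"fingers": 1},
  {"dx": -2.5,"dy": 13.2,"dz": 0,"rx": 0,"ry": 0,"rz": 0,"fingers": 1},
  {"dx": -2.4,"dy": 13,"dz": 0,"rx": 0,"ry": 0,"rz": 0,"fingers": 1},
  {"dx": 0,"dy": 0,"dz": 0,"rx": 0,"ry": 0,"rz": 0,"fingers": 1},
  {"dx": 0,"dy": 0,"dz": 0,"rx": 0,"ry": 0,"rz": 0,"fingers": 1},
])

```text
clock: 37.15
tcp_pos: [0.5861, -0.0026, 0.1702]
orientation: [-0.001, 0.637, 0.771, 0.001]
wrist_force: [-0.8, 2.9, 0.5]
finger_gap: 0.0454
```

Emit:
servo_tool([
  {"dx": 0,"dy": 0,"dz": 0,"rx": 0,"ry": 0,"rz": 0,"fingers": -0.5},
  {"dx": 0,"dy": 0,"dz": 0,"rx": 0,"ry": 0,"rz": 0,"fingers": -0.5},
  {"dx": 0,"dy": 0,"dz": 0,"rx": 0,"ry": 0,"rz": 0,"fingers": -0.5},
  {"dx": 0,"dy": 0,"dz": 0,"rx": 0,"ry": 0,"rz": 0,"fingers": -0.5},
])

```text
clock: 37.55
tcp_pos: [0.5863, -0.0041, 0.1699]
orientation: [-0.0, 0.638, 0.77, -0.0]
wrist_force: [-0.2, 0.0, 0.6]
finger_gap: 0.0642
```

Emit:
servo_tool([
  {"dx": 0,"dy": 0,"dz": 25,"rx": 0,"ry": 0,"rz": 0,"fingers": -0.5},
  {"dx": 0,"dy": 0,"dz": 40,"rx": 0,"ry": 0,"rz": 0,"fingers": -0.5},
  {"dx": 0,"dy": 0,"dz": 45,"rx": 0,"ry": 0,"rz": 0,"fingers": -0.5},
  {"dx": 0,"dy": 20,"dz": 40,"rx": 0,"ry": 0,"rz": 0,"fingers": -1},
  {"dx": -15,"dy": 35,"dz": 0,"rx": 0,"ry": 0,"rz": 0,"fingers": -1},
  {"dx": -15,"dy": 40,"dz": 0,"rx": 0,"ry": 0,"rz": 0,"fingers": -1},
  {"dx": -20,"dy": 40,"dz": 0,"rx": 0,"ry": 0,"rz": 0,"fingers": -1},
  {"dx": -25,"dy": 45,"dz": 0,"rx": 0,"ry": 0,"rz": 0,"fingers": -1},
])

```text
clock: 38.35
tcp_pos: [0.5116, 0.1759, 0.32]
orientation: [-0.0, 0.638, 0.77, 0.0]
wrist_force: [0.2, 0.3, 0.6]
finger_gap: 0.0855
```

Emit:
servo_tool([
  {"dx": -25,"dy": 45,"dz": -20,"rx": 0,"ry": 0,"rz": 0,"fingers": -1},
  {"dx": -20,"dy": 40,"dz": -20,"rx": 0,"ry": 0,"rz": 0,"fingers": -1},
  {"dx": 0,"dy": 0,"dz": 0,"rx": 0,"ry": 0,"rz": 0,"fingers": -1},
  {"dx": 0,"dy": 0,"dz": 0,"rx": 0,"ry": 0,"rz": 0,"fingers": -1},
])

```text
clock: 38.75
tcp_pos: [0.4685, 0.2565, 0.2815]
orientation: [-0.0, 0.637, 0.771, -0.0]
wrist_force: [0.3, -0.6, 0.3]
finger_gap: 0.0856
```

```bash
python3 - <<'E'
from h import *
T=T_tool(); print(T.round(3).tolist())
w=cam("wrist"); im=cv2.resize(w["img"][:,:,::-1],(800,500),interpolation=cv2.INTER_CUBIC)
coils(w,"wrist",im); cv2.imwrite("pics/w9.png",im)
E
```

```text
[[-0.189, 0.982, -0.001, 0.469], [0.982, 0.189, -0.0, 0.256], [0.0, -0.001, -1.0, 0.281], [0.0, 0.0, 0.0, 1.0]]
coil1_c 0.61 hue 98.5 px 463 421 xy [0.5756 0.0152] bore deg 22.8 IoU 0.178
```

View pics/w9.png

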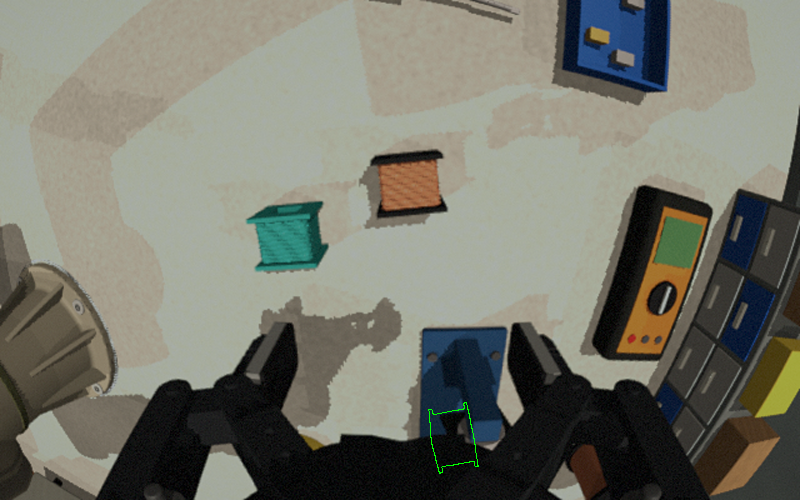

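A is at (410,183) and the network missed it again; the turquoise decoy is at (288,237). I'll segment A by colour.

```bash
python3 - <<'E'
from h import *
w=cam("wrist"); hsv=cv2.cvtColor(w["img"],cv2.COLOR_RGB2HSV)
cop=((hsv[...,0]<20)&(hsv[...,1]>90)&(hsv[...,2]>60)); dark=hsv[...,2]<60
roi=np.zeros(cop.shape,bool); roi[112:180,288:368]=1
c=(cop&roi).astype(np.uint8); cs,_=cv2.findContours(c,0,2); k=max(cs,key=cv2.contourArea)
W=onz(cv2.boxPoints(cv2.minAreaRect(k)),w,.051); print((W.mean(0)*1000).round(1))
for i in range(4): d=W[(i+1)%4]-W[i]; print(round(np.hypot(*d[:2])*1000,1),round(np.degrees(np.arctan2(d[1],d[0]))%180,1))
m=cv2.morphologyEx(((cop|dark)&roi).astype(np.uint8),cv2.MORPH_OPEN,np.ones((2,2)))
print(m.sum(),fitcoil(m>0,w,W.mean(0)[:2]))
E
```

```text
[467.  292.4  51. ]
46.4 16.8
37.5 107.6
47.5 16.9
37.6 105.9
2416 (array([0.46820596, 0.29141398, 1.85935591]), np.float64(0.947223789778443))
```

Emit:
servo_tool([
  {"dx": 0,"dy": 18,"dz": -30,"rx": 0,"ry": 0,"rz": 0.05,"fingers": -0.7},
  {"dx": -0.5,"dy": 17.5,"dz": -30,"rx": 0,"ry": 0,"rz": 0.05,"fingers": -0.7},
  {"dx": 0,"dy": 0,"dz": -40,"rx": 0,"ry": 0,"rz": 0,"fingers": -0.7},
  {"dx": 0,"dy": 0,"dz": -40,"rx": 0,"ry": 0,"rz": 0,"fingers": -0.7},
  {"dx": 0,"dy": 0,"dz": -40,"rx": 0,"ry": 0,"rz": 0,"fingers": -0.7},
  {"dx": 0,"dy": 0,"dz": -18,"rx": 0,"ry": 0,"rz": 0,"fingers": -0.7},
  {"dx": 0,"dy": 0,"dz": 0,"rx": 0,"ry": 0,"rz": 0,"fingers": -0.7},
  {"dx": 0,"dy": 0,"dz": 0,"rx": 0,"ry": 0,"rz": 0,"fingers": 1},
])

```text
clock: 39.75
tcp_pos: [0.4698, 0.2907, 0.0844]
orientation: [-0.0, 0.599, 0.801, 0.0]
wrist_force: [0.7, 0.6, 0.1]
finger_gap: 0.0599
```

Emit:
servo_tool([
  {"dx": 0,"dy": 0,"dz": 0,"rx": 0,"ry": 0,"rz": 0,"fingers": 1},
  {"dx": 0,"dy": 0,"dz": 0,"rx": 0,"ry": 0,"rz": 0,"fingers": 1},
  {"dx": 0,"dy": 0,"dz": 0,"rx": 0,"ry": 0,"rz": 0,"fingers": 1},
  {"dx": 0,"dy": 0,"dz": 0,"rx": 0,"ry": 0,"rz": 0,"fingers": 1},
  {"dx": 0,"dy": 0,"dz": 45,"rx": 0,"ry": 0,"rz": 0,"fingers": 1},
  {"dx": 0,"dy": 0,"dz": 45,"rx": 0,"ry": 0,"rz": 0,"fingers": 1},
  {"dx": 0,"dy": 0,"dz": 45,"rx": 0,"ry": 0,"rz": 0,"fingers": 1},
  {"dx": 0,"dy": 0,"dz": 45,"rx": 0,"ry": 0,"rz": 0,"fingers": 1},
])

```text
clock: 40.55
tcp_pos: [0.4683, 0.2913, 0.2657]
orientation: [-0.0, 0.598, 0.801, 0.0]
wrist_force: [1.1, 0.1, -3.5]
finger_gap: 0.0454
```

Emit:
servo_tool([
  {"dx": 10,"dy": -20,"dz": 45,"rx": 0,"ry": 0,"rz": -0.05,"fingers": 1},
  {"dx": 20,"dy": -45,"dz": 0,"rx": 0,"ry": 0,"rz": -0.05,"fingers": 1},
  {"dx": 20,"dy": -45,"dz": 0,"rx": 0,"ry": 0,"rz": 0,"fingers": 1},
  {"dx": 20,"dy": -45,"dz": 0,"rx": 0,"ry": 0,"rz": 0,"fingers": 1},
  {"dx": 20,"dy": -45,"dz": 0,"rx": 0,"ry": 0,"rz": 0,"fingers": 1},
  {"dx": 20,"dy": -45,"dz": 0,"rx": 0,"ry": 0,"rz": 0,"fingers": 1},
  {"dx": 20,"dy": -45,"dz": 0,"rx": 0,"ry": 0,"rz": 0,"fingers": 1},
  {"dx": 20,"dy": -45,"dz": 0,"rx": 0,"ry": 0,"rz": 0,"fingers": 1},
])

```text
clock: 41.35
tcp_pos: [0.6191, -0.0453, 0.3087]
orientation: [-0.0, 0.638, 0.77, 0.0]
wrist_force: [1.4, 0.1, -3.2]
finger_gap: 0.0454
```

Emit:
servo_tool([
  {"dx": 10,"dy": -45,"dz": 0,"rx": 0,"ry": 0,"rz": 0,"fingers": 1},
  {"dx": 0,"dy": -45,"dz": 0,"rx": 0,"ry": 0,"rz": 0,"fingers": 1},
  {"dx": 0,"dy": -45,"dz": 0,"rx": 0,"ry": 0,"rz": 0,"fingers": 1},
  {"dx": 0,"dy": -45,"dz": 0,"rx": 0,"ry": 0,"rz": 0,"fingers": 1},
  {"dx": 0,"dy": 0,"dz": 0,"rx": 0,"ry": 0,"rz": 0,"fingers": 1},
  {"dx": 0,"dy": 0,"dz": 0,"rx": 0,"ry": 0,"rz": 0,"fingers": 1},
  {"dx": 0,"dy": 0,"dz": 0,"rx": 0,"ry": 0,"rz": 0,"fingers": 1},
])

```text
clock: 42.05
tcp_pos: [0.6285, -0.2228, 0.3084]
orientation: [-0.001, 0.637, 0.77, 0.0]
wrist_force: [-0.1, -0.5, -3.6]
finger_gap: 0.0452
```

```bash
python3 - <<'E'
from h import *
T=T_tool(); print(T[:3,3].round(4),env.get_state()["finger_gap"])
plan([(225,215,0,3),(215,194,40,7)])
E
```

```text
[ 0.6285 -0.2228  0.3084] 0.045245148935126434
(225, 215, 0, 3) rows 3 dx -0.2 dy -1.0 dz -12.8 rx -0.0005 ry -0.0004 rz -0.0002
(215, 194, 40, 7) rows 7 dx -1.2 dy 6.4 dz -4.8 rx -0.0980 ry -0.0186 rz 0.0000
```

Emit:
servo_tool([
  {"dx": 0,"dy": -1,"dz": -12.8,"rx": 0,"ry": 0,"rz": 0,"fingers": 1},
  {"dx": 0,"dy": -1,"dz": -12.8,"rx": 0,"ry": 0,"rz": 0,"fingers": 1},
  {"dx": 0,"dy": -1,"dz": -12.8,"rx": 0,"ry": 0,"rz": 0,"fingers": 1},
])

```text
clock: 42.35
tcp_pos: [0.6285, -0.2254, 0.2686]
orientation: [-0.001, 0.637, 0.771, -0.0]
wrist_force: [0.7, -0.6, -2.7]
finger_gap: 0.0456
```

Emit:
servo_tool([
  {"dx": -1.2,"dy": 6.4,"dz": -4.8,"rx": -0.098,"ry": -0.0186,"rz": 0,"fingers": 1},
  {"dx": -1.2,"dy": 6.4,"dz": -4.8,"rx": -0.098,"ry": -0.0186,"rz": 0,"fingers": 1},
  {"dx": -1.2,"dy": 6.4,"dz": -4.8,"rx": -0.098,"ry": -0.0186,"rz": 0,"fingers": 1},
  {"dx": -1.2,"dy": 6.4,"dz": -4.8,"rx": -0.098,"ry": -0.0186,"rz": 0,"fingers": 1},
  {"dx": -1.2,"dy": 6.4,"dz": -4.8,"rx": -0.098,"ry": -0.0186,"rz": 0,"fingers": 1},
  {"dx": -1.2,"dy": 6.4,"dz": -4.8,"rx": -0.098,"ry": -0.0186,"rz": 0,"fingers": 1},
  {"dx": -1.2,"dy": 6.4,"dz": -4.8,"rx": -0.098,"ry": -0.0186,"rz": 0,"fingers": 1},
  {"dx": 0,"dy": 0,"dz": 0,"rx": 0,"ry": 0,"rz": 0,"fingers": 1},
])

```text
clock: 43.15
tcp_pos: [0.6178, -0.1784, 0.2324]
orientation: [0.26, 0.597, 0.726, -0.219]
wrist_force: [0.1, -0.1, -4.6]
finger_gap: 0.0453
```

Emit:
servo_tool([
  {"dx": 0,"dy": 0,"dz": 0,"rx": 0,"ry": 0,"rz": 0,"fingers": 1},
  {"dx": 0,"dy": 0,"dz": 0,"rx": 0,"ry": 0,"rz": 0,"fingers": 1},
  {"dx": 0,"dy": 0,"dz": 0,"rx": 0,"ry": 0,"rz": 0,"fingers": 1},
])

```text
clock: 43.45
tcp_pos: [0.6209, -0.1828, 0.2375]
orientation: [0.263, 0.6, 0.723, -0.218]
wrist_force: [0.5, -0.2, -2.7]
finger_gap: 0.0453
```

```bash
python3 - <<'E'
from h import *
T=T_tool(); p,Q=pose(215,194,40); print((T[:3,3]-p)*1000,R.from_matrix(Q@T[:3,:3].T).as_rotvec().round(3))
E
```

```text
[ 1.42795189 -1.4579093   1.34174237] [-0.001  0.001  0.002]
```

Emit:
servo_tool([
  {"dx": -1.8,"dy": 7.9,"dz": -7,"rx": 0,"ry": 0,"rz": 0,"fingers": 1},
  {"dx": -1.8,"dy": 7.9,"dz": -7,"rx": 0,"ry": 0,"rz": 0,"fingers": 1},
  {"dx": -1.8,"dy": 7.9,"dz": -6.8,"rx": 0,"ry": 0,"rz": 0,"fingers": 1},
  {"dx": -1.5,"dy": 7.9,"dz": -6.6,"rx": 0,"ry": 0,"rz": 0,"fingers": 1},
  {"dx": -1.5,"dy": 7.9,"dz": -6.6,"rx": 0,"ry": 0,"rz": 0,"fingers": 1},
  {"dx": -1.5,"dy": 7.7,"dz": -6.6,"rx": 0,"ry": 0,"rz": 0,"fingers": 1},
  {"dx": 0,"dy": 0,"dz": 0,"rx": 0,"ry": 0,"rz": 0,"fingers": 1},
])

```text
clock: 44.15
tcp_pos: [0.6096, -0.1332, 0.1943]
orientation: [0.262, 0.599, 0.725, -0.219]
wrist_force: [-0.7, -0.3, -3.0]
finger_gap: 0.0455
```

Emit:
servo_tool([
  {"dx": -1.1,"dy": 6,"dz": -4.9,"rx": 0,"ry": 0,"rz": 0,"fingers": 1},
  {"dx": -1.1,"dy": 6,"dz": -4.9,"rx": 0,"ry": 0,"rz": 0,"fingers": 1},
  {"dx": -1.1,"dy": 6,"dz": -4.9,"rx": 0,"ry": 0,"rz": 0,"fingers": 1},
  {"dx": -1.1,"dy": 6,"dz": -4.9,"rx": 0,"ry": 0,"rz": 0,"fingers": 1},
  {"dx": 0,"dy": 0,"dz": 0,"rx": 0,"ry": 0,"rz": 0,"fingers": 1},
])

```text
clock: 44.65
tcp_pos: [0.6063, -0.1097, 0.1768]
orientation: [0.264, 0.599, 0.724, -0.218]
wrist_force: [-1.4, 4.3, 2.0]
finger_gap: 0.0452
```

Emit:
servo_tool([
  {"dx": -0.2,"dy": 1.2,"dz": 0.2,"rx": 0.0572,"ry": 0.0109,"rz": 0,"fingers": 1},
  {"dx": -0.2,"dy": 1.2,"dz": 0.2,"rx": 0.0572,"ry": 0.0109,"rz": 0,"fingers": 1},
  {"dx": -0.2,"dy": 1.2,"dz": 0.2,"rx": 0.0572,"ry": 0.0109,"rz": 0,"fingers": 1},
  {"dx": 0,"dy": 0.2,"dz": 0,"rx": 0.0772,"ry": 0.0147,"rz": 0,"fingers": 1},
  {"dx": 0,"dy": 0.2,"dz": 0,"rx": 0.0772,"ry": 0.0147,"rz": 0,"fingers": 1},
  {"dx": 0,"dy": 0.2,"dz": 0,"rx": 0.0772,"ry": 0.0147,"rz": 0,"fingers": 1},
  {"dx": 0,"dy": 0.2,"dz": 0,"rx": 0.0772,"ry": 0.0147,"rz": 0,"fingers": 1},
  {"dx": 0,"dy": 0,"dz": 0,"rx": 0,"ry": 0,"rz": 0,"fingers": 1},
])

```text
clock: 45.45
tcp_pos: [0.6059, -0.1077, 0.1772]
orientation: [0.08, 0.635, 0.765, -0.067]
wrist_force: [0.1, 0.2, -2.6]
finger_gap: 0.0453
```

Emit:
servo_tool([
  {"dx": -0.2,"dy": 1.2,"dz": -1.3,"rx": 0.0686,"ry": 0.013,"rz": 0,"fingers": 1},
  {"dx": -0.2,"dy": 1.2,"dz": -1.3,"rx": 0.0686,"ry": 0.013,"rz": 0,"fingers": 1},
  {"dx": -0.2,"dy": 1.2,"dz": -1.3,"rx": 0.0686,"ry": 0.013,"rz": 0,"fingers": 1},
  {"dx": -2.1,"dy": 10.8,"dz": -0.7,"rx": 0,"ry": 0,"rz": 0,"fingers": 1},
  {"dx": -2.1,"dy": 10.8,"dz": -0.7,"rx": 0,"ry": 0,"rz": 0,"fingers": 1},
  {"dx": -2.1,"dy": 10.8,"dz": -0.7,"rx": 0,"ry": 0,"rz": 0,"fingers": 1},
  {"dx": 0,"dy": 0,"dz": 0,"rx": 0,"ry": 0,"rz": 0,"fingers": 1},
])

```text
clock: 46.15
tcp_pos: [0.5977, -0.0675, 0.1709]
orientation: [-0.001, 0.636, 0.771, -0.0]
wrist_force: [-0.8, -0.3, -3.1]
finger_gap: 0.045
```

```bash
python3 - <<'E'
from h import *
T=T_tool(); p,Q=pose(67,117,0); print((T[:3,3]-p)*1000,env.get_state()["wrist_force"])
plan([(42,115,0,3)])
E
```

```text
[-0.79873377  3.13739866 -1.08410036] [-0.76554227 -0.30292438 -3.05627356]
(42, 115, 0, 3) rows 3 dx -1.3 dy 7.1 dz -0.3 rx -0.0001 ry -0.0005 rz -0.0011
```

Emit:
servo_tool([
  {"dx": -1.3,"dy": 7.1,"dz": 0,"rx": 0,"ry": 0,"rz": 0,"fingers": 1},
  {"dx": -1.3,"dy": 7.1,"dz": 0,"rx": 0,"ry": 0,"rz": 0,"fingers": 1},
  {"dx": -1.3,"dy": 7.1,"dz": -1,"rx": 0,"ry": 0,"rz": 0,"fingers": 1},
  {"dx": 0,"dy": 0,"dz": 0,"rx": 0,"ry": 0,"rz": 0,"fingers": 1},
  {"dx": 0,"dy": 0,"dz": 0,"rx": 0,"ry": 0,"rz": 0,"fingers": -0.5},
  {"dx": 0,"dy": 0,"dz": 0,"rx": 0,"ry": 0,"rz": 0,"fingers": -0.5},
  {"dx": 0,"dy": 0,"dz": 0,"rx": 0,"ry": 0,"rz": 0,"fingers": -0.5},
  {"dx": 0,"dy": 0,"dz": 0,"rx": 0,"ry": 0,"rz": 0,"fingers": -0.5},
])

```text
clock: 46.95
tcp_pos: [0.5946, -0.0491, 0.17]
orientation: [-0.001, 0.638, 0.77, 0.0]
wrist_force: [0.0, -0.4, 0.8]
finger_gap: 0.0637
```

Emit:
servo_tool([
  {"dx": 0,"dy": 0,"dz": 25,"rx": 0,"ry": 0,"rz": 0,"fingers": -0.5},
  {"dx": 0,"dy": 0,"dz": 40,"rx": 0,"ry": 0,"rz": 0,"fingers": -0.5},
  {"dx": 0,"dy": 0,"dz": 45,"rx": 0,"ry": 0,"rz": 0,"fingers": -0.5},
  {"dx": 0,"dy": 0,"dz": 45,"rx": 0,"ry": 0,"rz": 0,"fingers": -1},
  {"dx": 0,"dy": 0,"dz": 45,"rx": 0,"ry": 0,"rz": 0,"fingers": -1},
  {"dx": 0,"dy": 0,"dz": 20,"rx": 0,"ry": 0,"rz": 0.1428,"fingers": -1},
  {"dx": 0,"dy": 0,"dz": 0,"rx": 0,"ry": 0,"rz": 0.1428,"fingers": -1},
  {"dx": 0,"dy": 0,"dz": 0,"rx": 0,"ry": 0,"rz": 0.1428,"fingers": -1},
])

```text
clock: 47.75
tcp_pos: [0.595, -0.0491, 0.3913]
orientation: [0.001, 0.457, 0.89, 0.0]
wrist_force: [-0.2, -1.2, 0.0]
finger_gap: 0.0856
```

Emit:
servo_tool([
  {"dx": -18,"dy": -10,"dz": 0,"rx": 0,"ry": 0,"rz": 0.1428,"fingers": -1},
  {"dx": -18,"dy": -10,"dz": 0,"rx": 0,"ry": 0,"rz": 0.1428,"fingers": -1},
  {"dx": -18,"dy": -10,"dz": 0,"rx": 0,"ry": 0,"rz": 0.1428,"fingers": -1},
  {"dx": -18,"dy": -10,"dz": 0,"rx": 0,"ry": 0,"rz": 0.1428,"fingers": -1},
  {"dx": -18,"dy": -10,"dz": 0,"rx": 0,"ry": 0,"rz": 0.1428,"fingers": -1},
  {"dx": -18,"dy": -10,"dz": 0,"rx": 0,"ry": 0,"rz": 0.1428,"fingers": -1},
  {"dx": -18,"dy": -10,"dz": 0,"rx": 0,"ry": 0,"rz": 0.1428,"fingers": -1},
  {"dx": -18,"dy": -10,"dz": 0,"rx": 0,"ry": 0,"rz": 0.1428,"fingers": -1},
])

```text
clock: 48.55
tcp_pos: [0.4498, -0.1293, 0.39]
orientation: [-0.0, -0.097, 0.995, -0.0]
wrist_force: [0.2, 0.8, -0.6]
finger_gap: 0.0851
```

Emit:
servo_tool([
  {"dx": 0,"dy": 0,"dz": 0,"rx": 0,"ry": 0,"rz": 0,"fingers": -1},
  {"dx": 0,"dy": 0,"dz": 0,"rx": 0,"ry": 0,"rz": 0,"fingers": -1},
  {"dx": 0,"dy": 0,"dz": 0,"rx": 0,"ry": 0,"rz": 0,"fingers": -1},
])

```text
clock: 48.85
tcp_pos: [0.4512, -0.1288, 0.39]
orientation: [-0.0, -0.093, 0.996, -0.0]
wrist_force: [-0.3, 0.1, -0.4]
finger_gap: 0.0856
```

```bash
python3 - <<'E'
from h import *
T=T_tool(); print(T.round(4).tolist())
w=cam("wrist"); r=cam("top"); st=np.load("st.npy")
# grip centre, for opening 2.2
for a in (2.15,2.2,2.25): print(a,(proj(S2W((90,-62+152*np.cos(a),136+152*np.sin(a)),st),w)*400/400).round(1),S2W((90,-62+152*np.cos(a),136+152*np.sin(a)),st).round(4))
hsv=cv2.cvtColor(w["img"],cv2.COLOR_RGB2HSV); m=((hsv[...,0]<4)|(hsv[...,0]>175))&(hsv[...,1]>150); v,u=np.nonzero(m[100:300,200:440]); print("red",len(u),u.mean()+200,v.mean()+100)
a=cv2.resize(r["img"][150:250,260:400,::-1],(560,400),interpolation=cv2.INTER_CUBIC)
b=cv2.resize(w["img"][:,:,::-1],(640,400)); b=cv2.resize(b,(560,350)); cv2.imwrite("pics/c1.png",np.vstack([a[:245],b]))
E
```

```text
[[-0.9827, -0.1851, -0.0003, 0.4512], [-0.1851, 0.9827, -0.0009, -0.1288], [0.0004, -0.0009, -1.0, 0.39], [0.0, 0.0, 0.0, 1.0]]
2.15 [[331.6 235. ]] [[ 0.4601 -0.1204  0.2632]]
2.2 [[331.5 224.5]] [[ 0.454  -0.1215  0.2589]]
2.25 [[331.4 214.2]] [[ 0.448  -0.1227  0.2543]]
red 603 330.82587064676613 228.3117744610282
```

View pics/c1.png

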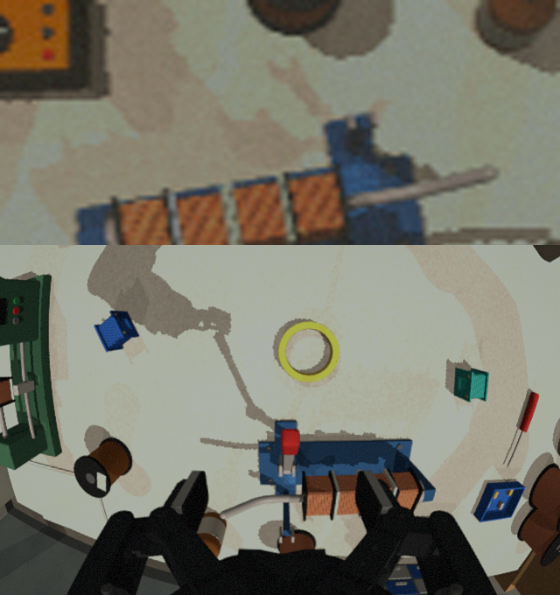

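All four coils hang on the run inside the open keeper's plane, with bare rod beyond the last one. The red grip is at px (331,228), which means the bar is at about 2.19 rad. Gripping it to swing shut.

Emit:
servo_tool([
  {"dx": 3.5,"dy": 7.5,"dz": -20,"rx": 0,"ry": 0,"rz": 0,"fingers": -1},
  {"dx": 0,"dy": 0,"dz": -30,"rx": 0,"ry": 0,"rz": 0,"fingers": -1},
  {"dx": 0,"dy": 0,"dz": -26,"rx": 0,"ry": 0,"rz": 0,"fingers": -1},
  {"dx": 0,"dy": 0,"dz": 0,"rx": 0,"ry": 0,"rz": 0,"fingers": -1},
  {"dx": 0,"dy": 0,"dz": 0,"rx": 0,"ry": 0,"rz": 0,"fingers": 1},
  {"dx": 0,"dy": 0,"dz": 0,"rx": 0,"ry": 0,"rz": 0,"fingers": 1},
  {"dx": 0,"dy": 0,"dz": 0,"rx": 0,"ry": 0,"rz": 0,"fingers": 1},
  {"dx": 0,"dy": 0,"dz": 0,"rx": 0,"ry": 0,"rz": 0,"fingers": 1},
], newtons=25)

```text
clock: 49.75
tcp_pos: [0.4546, -0.1216, 0.3151]
orientation: [0.0, -0.094, 0.996, -0.001]
wrist_force: [-0.8, 0.1, 0.2]
finger_gap: 0.0281
```

Emit:
servo_tool([
  {"dx": 0,"dy": 0,"dz": 0,"rx": 0,"ry": 0,"rz": 0,"fingers": 1},
  {"dx": 0,"dy": 0,"dz": 0,"rx": 0,"ry": 0,"rz": 0,"fingers": 1},
  {"dx": 0,"dy": 0,"dz": 0,"rx": 0,"ry": 0,"rz": 0,"fingers": 1},
  {"dx": 0,"dy": 0,"dz": 0,"rx": 0,"ry": 0,"rz": 0,"fingers": 1},
])

```text
clock: 50.15
tcp_pos: [0.4542, -0.1216, 0.3146]
orientation: [-0.0, -0.094, 0.996, -0.001]
wrist_force: [-2.1, -0.6, 6.5]
finger_gap: 0.0138
```

```bash
python3 - <<'E'
from h import *
T=T_tool(); st=np.load("st.npy"); print(T[:3,3].round(4))
a=np.linspace(2.19,0,17); X=S2W(np.c_[90+0*a,-62+152*np.cos(a),136+152*np.sin(a)],st)*1000
print("need TCP",X[0]+[0,0,54]); print(np.diff(X,axis=0).round(1).tolist())
E
```

```text
[ 0.4542 -0.1216  0.3146]
need TCP [ 455.1708367  -121.30163563  313.77981565]
[[17.4, 3.3, 10.9], [18.7, 3.6, 8.4], [19.6, 3.7, 5.7], [20.2, 3.8, 2.9], [20.4, 3.9, 0.1], [20.2, 3.8, -2.8], [19.7, 3.7, -5.6], [18.8, 3.6, -8.2], [17.5, 3.3, -10.8], [15.9, 3.0, -13.1], [14.0, 2.7, -15.2], [11.8, 2.2, -17.0], [9.4, 1.8, -18.4], [6.9, 1.3, -19.6], [4.2, 0.8, -20.4], [1.4, 0.3, -20.7]]
```

Emit:
servo_tool([
  {"dx": 17.4,"dy": 3.3,"dz": 10.9,"rx": 0,"ry": 0,"rz": 0,"fingers": 1},
  {"dx": 18.7,"dy": 3.6,"dz": 8.4,"rx": 0,"ry": 0,"rz": 0,"fingers": 1},
  {"dx": 19.6,"dy": 3.7,"dz": 5.7,"rx": 0,"ry": 0,"rz": 0,"fingers": 1},
  {"dx": 20.2,"dy": 3.8,"dz": 2.9,"rx": 0,"ry": 0,"rz": 0,"fingers": 1},
  {"dx": 20.4,"dy": 3.9,"dz": 0.1,"rx": 0,"ry": 0,"rz": 0,"fingers": 1},
  {"dx": 20.2,"dy": 3.8,"dz": -2.8,"rx": 0,"ry": 0,"rz": 0,"fingers": 1},
  {"dx": 19.7,"dy": 3.7,"dz": -5.6,"rx": 0,"ry": 0,"rz": 0,"fingers": 1},
  {"dx": 18.8,"dy": 3.6,"dz": -8.2,"rx": 0,"ry": 0,"rz": 0,"fingers": 1},
])

```text
clock: 50.95
tcp_pos: [0.6096, -0.0916, 0.3256]
orientation: [-0.001, -0.094, 0.996, -0.0]
wrist_force: [-2.3, -0.6, 3.5]
finger_gap: 0.0137
```

Emit:
servo_tool([
  {"dx": 17.5,"dy": 3.3,"dz": -10.8,"rx": 0,"ry": 0,"rz": 0,"fingers": 1},
  {"dx": 15.9,"dy": 3,"dz": -13.1,"rx": 0,"ry": 0,"rz": 0,"fingers": 1},
  {"dx": 14,"dy": 2.7,"dz": -15.2,"rx": 0,"ry": 0,"rz": 0,"fingers": 1},
  {"dx": 11.8,"dy": 2.2,"dz": -17,"rx": 0,"ry": 0,"rz": 0,"fingers": 1},
  {"dx": 9.4,"dy": 1.8,"dz": -18.4,"rx": 0,"ry": 0,"rz": 0,"fingers": 1},
  {"dx": 6.9,"dy": 1.3,"dz": -19.6,"rx": 0,"ry": 0,"rz": 0,"fingers": 1},
  {"dx": 0,"dy": 0,"dz": 0,"rx": 0,"ry": 0,"rz": 0,"fingers": 1},
])

```text
clock: 51.65
tcp_pos: [0.6872, -0.0766, 0.2291]
orientation: [0.001, -0.095, 0.996, 0.0]
wrist_force: [8.0, 2.7, 2.0]
finger_gap: 0.0135
```

Emit:
servo_tool([
  {"dx": 2.2,"dy": 0.4,"dz": -10.2,"rx": 0,"ry": 0,"rz": 0,"fingers": 1},
  {"dx": 2,"dy": 0.4,"dz": -10.2,"rx": 0,"ry": 0,"rz": 0,"fingers": 1},
  {"dx": 1,"dy": 0.2,"dz": -10,"rx": 0,"ry": 0,"rz": 0,"fingers": 1},
  {"dx": 0.4,"dy": 0.1,"dz": -8,"rx": 0,"ry": 0,"rz": 0,"fingers": 1},
  {"dx": 0,"dy": 0,"dz": -3,"rx": 0,"ry": 0,"rz": 0,"fingers": 1},
  {"dx": 0,"dy": 0,"dz": 0,"rx": 0,"ry": 0,"rz": 0,"fingers": 1},
  {"dx": 0,"dy": 0,"dz": 0,"rx": 0,"ry": 0,"rz": 0,"fingers": 1},
])

```text
clock: 52.35
tcp_pos: [0.6922, -0.0757, 0.19]
orientation: [0.002, -0.094, 0.996, 0.0]
wrist_force: [6.2, 2.9, 0.8]
finger_gap: 0.0137
```

Emit:
servo_tool([
  {"dx": 0,"dy": 0,"dz": -2,"rx": 0,"ry": 0,"rz": 0,"fingers": 1},
  {"dx": 0,"dy": 0,"dz": -2,"rx": 0,"ry": 0,"rz": 0,"fingers": 1},
  {"dx": 0,"dy": 0,"dz": 0,"rx": 0,"ry": 0,"rz": 0,"fingers": 1},
  {"dx": 0,"dy": 0,"dz": 0,"rx": 0,"ry": 0,"rz": 0,"fingers": 1},
])

```text
clock: 52.75
tcp_pos: [0.6922, -0.0757, 0.1863]
orientation: [0.002, -0.094, 0.996, 0.0]
wrist_force: [6.9, 4.0, 0.6]
finger_gap: 0.0135
```

Emit:
servo_tool([
  {"dx": -1,"dy": 0,"dz": -2,"rx": 0,"ry": 0,"rz": 0,"fingers": 1},
  {"dx": -1,"dy": 0,"dz": -2,"rx": 0,"ry": 0,"rz": 0,"fingers": 1},
  {"dx": 0,"dy": 0,"dz": 0,"rx": 0,"ry": 0,"rz": 0,"fingers": 1},
  {"dx": 0,"dy": 0,"dz": 0,"rx": 0,"ry": 0,"rz": 0,"fingers": 1},
])

```text
clock: 53.15
tcp_pos: [0.6917, -0.0758, 0.183]
orientation: [0.004, -0.094, 0.996, -0.0]
wrist_force: [10.9, 3.5, 0.8]
finger_gap: 0.0135
```

```bash
python3 - <<'E'
from h import *
print(env.get_state()["wrist_force"])
r=cam("side"); cv2.imwrite("pics/s5.png",cv2.resize(r["img"][130:230,260:380,::-1],(720,600),interpolation=cv2.INTER_CUBIC))
st=np.load("st.npy")
for a in (0,.06,.15): print(a,((proj(S2W([(90,-62+k*np.cos(a),136+k*np.sin(a)) for k in (0,124,172)],st),r)-[260,130])*6).round(0).tolist())
E
```

```text
[10.93943807  3.5286921   0.75240986]
0 [[490.0, 246.0], [243.0, 271.0], [146.0, 281.0]]
0.06 [[490.0, 246.0], [243.0, 261.0], [146.0, 267.0]]
0.15 [[490.0, 246.0], [244.0, 245.0], [147.0, 244.0]]
```

View pics/s5.png

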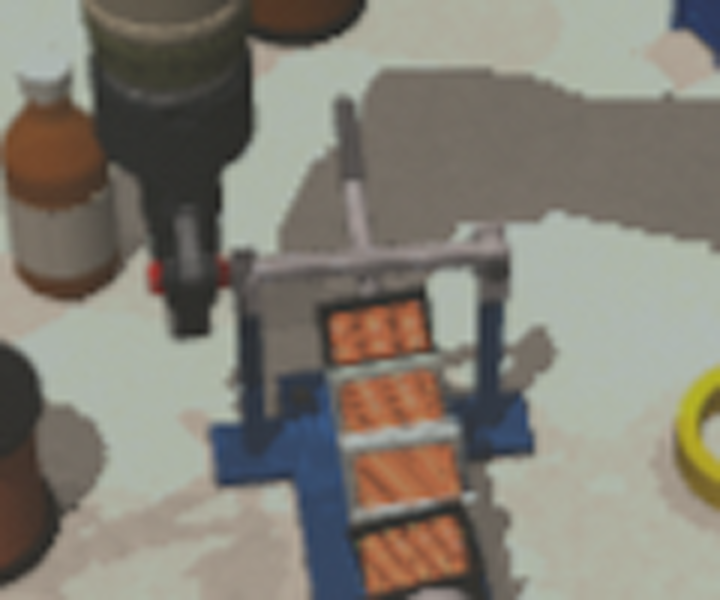

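The bar looks seated in the fork at (250,270), level to within a pixel of the shut prediction, and four coils lie inside it. I'll release it and press the grip lightly from above to be sure.

Emit:
servo_tool([
  {"dx": 0,"dy": 0,"dz": 0,"rx": 0,"ry": 0,"rz": 0,"fingers": -1},
  {"dx": 0,"dy": 0,"dz": 0,"rx": 0,"ry": 0,"rz": 0,"fingers": -1},
  {"dx": 0,"dy": 0,"dz": 0,"rx": 0,"ry": 0,"rz": 0,"fingers": -1},
  {"dx": 0,"dy": 0,"dz": 0,"rx": 0,"ry": 0,"rz": 0,"fingers": -1},
  {"dx": 0,"dy": 0,"dz": 0,"rx": 0,"ry": 0,"rz": 0,"fingers": -1},
  {"dx": 0,"dy": 0,"dz": 30,"rx": 0,"ry": 0,"rz": 0,"fingers": -1},
  {"dx": 0,"dy": 0,"dz": 40,"rx": 0,"ry": 0,"rz": 0,"fingers": -1},
  {"dx": 0,"dy": 0,"dz": 0,"rx": 0,"ry": 0,"rz": 0,"fingers": 1},
])

```text
clock: 54.0
tcp_pos: [0.6904, -0.0771, 0.2584]
orientation: [0.004, -0.094, 0.996, -0.002]
wrist_force: [1.2, 0.2, -0.1]
finger_gap: 0.0734
```

Emit:
servo_tool([
  {"dx": 0,"dy": 0,"dz": 0,"rx": 0,"ry": 0,"rz": 0,"fingers": 1},
  {"dx": 0,"dy": 0,"dz": 0,"rx": 0,"ry": 0,"rz": 0,"fingers": 1},
  {"dx": 0,"dy": 0,"dz": 0,"rx": 0,"ry": 0,"rz": 0,"fingers": 1},
  {"dx": 0,"dy": 0,"dz": 0,"rx": 0,"ry": 0,"rz": 0,"fingers": 1},
  {"dx": 0,"dy": 0,"dz": 0,"rx": 0,"ry": 0,"rz": 0,"fingers": 1},
  {"dx": 0,"dy": 0,"dz": 0,"rx": 0,"ry": 0,"rz": 0,"fingers": 1},
  {"dx": 0,"dy": 0,"dz": 0,"rx": 0,"ry": 0,"rz": 0,"fingers": 1},
  {"dx": 0,"dy": 0,"dz": 0,"rx": 0,"ry": 0,"rz": 0,"fingers": 1},
])

```text
clock: 54.8
tcp_pos: [0.6882, -0.0766, 0.2518]
orientation: [-0.001, -0.094, 0.996, -0.0]
wrist_force: [-0.0, -0.3, -0.6]
finger_gap: 0.0004
```

Emit:
servo_tool([
  {"dx": 0,"dy": 0,"dz": -15,"rx": 0,"ry": 0,"rz": 0,"fingers": 1},
  {"dx": 0,"dy": 0,"dz": -10,"rx": 0,"ry": 0,"rz": 0,"fingers": 1},
  {"dx": 0,"dy": 0,"dz": -6,"rx": 0,"ry": 0,"rz": 0,"fingers": 1},
  {"dx": 0,"dy": 0,"dz": -3,"rx": 0,"ry": 0,"rz": 0,"fingers": 1},
  {"dx": 0,"dy": 0,"dz": -2,"rx": 0,"ry": 0,"rz": 0,"fingers": 1},
  {"dx": 0,"dy": 0,"dz": 0,"rx": 0,"ry": 0,"rz": 0,"fingers": 1},
  {"dx": 0,"dy": 0,"dz": 0,"rx": 0,"ry": 0,"rz": 0,"fingers": 1},
])

```text
clock: 55.5
tcp_pos: [0.6884, -0.0766, 0.2163]
orientation: [-0.0, -0.094, 0.996, -0.001]
wrist_force: [0.3, -0.6, 0.2]
finger_gap: 0.0001
```

Emit:
servo_tool([
  {"dx": 0,"dy": 0,"dz": -1.5,"rx": 0,"ry": 0,"rz": 0,"fingers": 1},
  {"dx": 0,"dy": 0,"dz": -1.5,"rx": 0,"ry": 0,"rz": 0,"fingers": 1},
  {"dx": 0,"dy": 0,"dz": 0,"rx": 0,"ry": 0,"rz": 0,"fingers": 1},
  {"dx": 0,"dy": 0,"dz": 0,"rx": 0,"ry": 0,"rz": 0,"fingers": 1},
])

```text
clock: 55.9
tcp_pos: [0.6884, -0.0766, 0.2155]
orientation: [0.001, -0.094, 0.996, -0.001]
wrist_force: [-3.7, 0.1, 10.0]
finger_gap: -0.0
```

Emit:
servo_tool([
  {"dx": 0,"dy": 0,"dz": -1.5,"rx": 0,"ry": 0,"rz": 0,"fingers": 1},
  {"dx": 0,"dy": 0,"dz": -1.5,"rx": 0,"ry": 0,"rz": 0,"fingers": 1},
  {"dx": 0,"dy": 0,"dz": 0,"rx": 0,"ry": 0,"rz": 0,"fingers": 1},
  {"dx": 0,"dy": 0,"dz": 0,"rx": 0,"ry": 0,"rz": 0,"fingers": 1},
])

```text
clock: 56.3
tcp_pos: [0.6884, -0.0766, 0.2153]
orientation: [0.002, -0.094, 0.996, -0.001]
wrist_force: [-7.5, 0.2, 20.6]
finger_gap: 0.0002
```

The press meets firm resistance (20 N) with the tips at z ≈ 142 mm, which is the top of the shut grip. Retracting, then a last look.

Emit:
servo_tool([
  {"dx": 0,"dy": 0,"dz": 20,"rx": 0,"ry": 0,"rz": 0,"fingers": 1},
  {"dx": 0,"dy": 0,"dz": 45,"rx": 0,"ry": 0,"rz": 0,"fingers": 1},
  {"dx": 0,"dy": 0,"dz": 45,"rx": 0,"ry": 0,"rz": 0,"fingers": 1},
  {"dx": 0,"dy": 0,"dz": 45,"rx": 0,"ry": 0,"rz": 0,"fingers": 1},
  {"dx": -30,"dy": 30,"dz": 0,"rx": 0,"ry": 0,"rz": 0,"fingers": 1},
  {"dx": -40,"dy": 45,"dz": 0,"rx": 0,"ry": 0,"rz": 0,"fingers": 1},
  {"dx": -40,"dy": 45,"dz": 0,"rx": 0,"ry": 0,"rz": 0,"fingers": 1},
  {"dx": -40,"dy": 45,"dz": 0,"rx": 0,"ry": 0,"rz": 0,"fingers": 1},
])

```text
clock: 57.1
tcp_pos: [0.5573, 0.0665, 0.365]
orientation: [0.0, -0.093, 0.996, -0.0]
wrist_force: [0.2, 1.1, 0.8]
finger_gap: -0.0003
```

Emit:
servo_tool([
  {"dx": -40,"dy": 45,"dz": 0,"rx": 0,"ry": 0,"rz": 0,"fingers": 1},
  {"dx": -40,"dy": 45,"dz": 0,"rx": 0,"ry": 0,"rz": 0,"fingers": 1},
  {"dx": 0,"dy": 45,"dz": 0,"rx": 0,"ry": 0,"rz": 0,"fingers": 1},
  {"dx": 0,"dy": 45,"dz": 0,"rx": 0,"ry": 0,"rz": 0,"fingers": 1},
  {"dx": 0,"dy": 0,"dz": 0,"rx": 0,"ry": 0,"rz": 0,"fingers": 1},
  {"dx": 0,"dy": 0,"dz": 0,"rx": 0,"ry": 0,"rz": 0,"fingers": 1},
])

```text
clock: 57.7
tcp_pos: [0.4917, 0.2313, 0.3649]
orientation: [-0.0, -0.095, 0.995, -0.001]
wrist_force: [0.0, -1.2, -0.8]
finger_gap: 0.0002
```

```bash
python3 - <<'E'
from h import *
r=cam("top"); st=np.load("st.npy"); im=cv2.resize(r["img"][130:310,230:480,::-1],(800,576),interpolation=cv2.INTER_CUBIC)
for x in (-120,-97,-51,-5,41,67):
    q=(proj(S2W((x,0,141),st),r)-[230,130])*3.2; cv2.circle(im,tuple(q[0].astype(int)),3,(0,255,0),1)
cv2.imwrite("pics/t9.png",im)
E
```

```text
(no output)
```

The picture limit is reached, so I'll do the last check in numbers.

```bash
python3 - <<'E'
from h import *
r=cam("top"); st=np.load("st.npy"); hsv=cv2.cvtColor(r["img"],cv2.COLOR_RGB2HSV)
c=(hsv[...,0]<18)&(hsv[...,1]>80)&(hsv[...,2]>60)
v,u=np.nonzero(c); W=onz(np.c_[u,v],r,.136); d=W[:,:2]-st[:2]; cx,sx=np.cos(st[2]),np.sin(st[2])
X=(d[:,0]*cx+d[:,1]*sx)*1000; Y=(-d[:,0]*sx+d[:,1]*cx)*1000
k=(abs(Y)<40)&(X>-140)&(X<150); print(np.histogram(X[k],bins=np.arange(-130,110,10)),Y[k].mean())
red=(((hsv[...,0]<5)|(hsv[...,0]>174))&(hsv[...,1]>150)); g=proj(S2W((90,90,143),st),r)[0]; v,u=np.nonzero(red); n=np.hypot(u-g[0],v-g[1])<12
print("grip predicted shut",g.round(1),"seen",u[n].mean().round(1),v[n].mean().round(1),n.sum())
print(env.get_state()["wrist_force"])
E
```

```text
(array([ 0, 26, 53, 53, 53, 14, 39, 48, 47, 37,  6, 49, 49, 49, 23, 29, 49,
       50, 47,  8,  0,  0,  0]), array([-130, -120, -110, -100,  -90,  -80,  -70,  -60,  -50,  -40,  -30,
        -20,  -10,    0,   10,   20,   30,   40,   50,   60,   70,   80,
         90,  100])) -2.9853318974665033
grip predicted shut [348.6 170.3] seen 348.6 171.1 35
[-0.85852445 -0.65319977 -0.49096556]
```

```bash
python3 -c "
from workcell import job
print(job.hand_in())"
```

```text
the job is handed in; nothing more can be done
None
```

The keeper was swung open, all four coils (two black, two white) were threaded onto the level run, and the keeper was swung shut again. I then handed the job in at about 58 s. I left the blue and turquoise look-alikes alone.

**Last checks:**
- **Keeper:** a 20 N press on the grip met firm resistance with the fingertips at z ≈ 142 mm, which matches the top of a shut grip (143 mm). In the top view the grip lies within 1 px of its predicted shut position.
- **Coils:** the top view shows four windings on the run, centred at about stand x -97, -52, -6 and 42 mm and within about 3 mm sideways of the rod.
- **Robot:** it is clear of everything, and the wrist force reads about zero.

**What did not go to plan:**
- The network missed two coils in the wrist view, so I found them by colour instead.
- My first stand fit was about 3 mm off sideways. I corrected it before the first coil was threaded.
- The pads probably slipped a few millimetres on the grip in the final push to shut the keeper, which is why I pressed it again from above.
- The 16-picture limit was used up, so the final check was by measurement only. I did not measure the bystanders' final positions.

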